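# Prop the wire stripper's guard on its stay and hang its guide plate on the rack

### The arm

A 7-joint arm with a two-finger parallel gripper is mounted at the origin on the work surface. World frame = base frame: x ahead of the robot, y to its left, z up, the work surface at z = 0. Lengths are in m, angles in rad, forces in N, time in s.
With the tool pointing down it reaches from about 0.4 to 0.9 m from the base axis. Payload 5.5 kg.
Tool frame: the origin (TCP) lies on the centre line of the jaws, within the pads' length; the fingertips stand 14 mm ahead of it and the grasp point (between the pads) lies 5 mm behind it (ctrl.tips_ahead is the distance from the TCP to the fingertips, in m); z points along the fingers, y is the line along which they close (so a half turn about z gives the same grasp; the last joint's range is limited). The gripper opens to 85 mm and grips with 20 to 120 N. Pads are 22 mm wide; open, the fingers measure 114 mm over their backs; the gripper's body (76 mm by 85 mm) begins 54 mm behind the grasp point. The pads swing forward as they close: fully open they stand 13 mm farther back than shut.
Start: joints at [1.38, 0.501, -0.427, 1.55, 0.221, 1.138, -0.21], TCP at [0.285, -0.584, 0.245] pointing down, gripper open.
Joint ranges: [-2.88, 2.88], [-0.31, 2.03], [-1.54, 1.56], [0.2, 2.42], [-1.41, 4.55], [0.19, 2.02], [-2.57, 2.57]. Speed limits (rad/s): [2.57, 2.57, 3.14, 3.14, 3.14, 3.14, 3.14].

### API

Orientations are given as a rotation vector (axis times angle).
In Python, from bench import ctrl gives the robot as it stands.
- The arm moves only by the shell command python3 drive.py 'ROWS' [OPENING] [FORCE]. ROWS is a JSON list of rows, 1 to 5 of them, each of 6 numbers: dx, dy, dz in m, then a rotation vector rx, ry, rz in rad; each row shifts and turns the commanded pose from where the row before left it, along the tool's axes as they then stand; what a row does not reach is not made up. A row lasts 1/8 s, in which the tool goes at most 0.0625 m and 0.188 rad, less where a joint would pass 70% of its speed; a pose out of reach is approached as far as the arm can. OPENING is the finger opening in m, set as the command begins (- or left out keeps the last). The fingers move at their own pace and stop on an object; FORCE is the grip in N (left out, the last holds). Time passes only in rows, so rows that do not move let the fingers close. It prints the time, the measured TCP pose, the force, the opening and the grip force at its end.
- ctrl.get_obs(): the state, without advancing time (a new reading comes with each control period).
- ctrl.read_camera(name): name is "scene" or "side" or "wrist"; returns the picture (420x560x3 uint8, red, green, blue); there is no depth.
- ctrl.get_calibration(name): a dict with "fx", "fy", "cx", "cy" (pixels), "distortion" ([k1, k2, p1, p2, k3] as OpenCV has them; the pictures are not rectified), "rvec" (rotation vector, rad) and "tvec" (3), from world to camera coordinates, as OpenCV has them. Camera axes: x right, y down, z forward; pixel columns grow to the right and rows downward; lengths in m; the calibration is good to about 2 mm. A picture is of the moment at which its call begins: read the wrist's pose just before it. get_calibration takes no time and is no camera call; for the wrist camera it gives the pose at the moment of the call.
- ctrl.job_done(): hands the job in; it is judged then, once.
The state is a dict: "time_s": time; "joints": joint angles; "joint_velocities": joint speeds; "joint_torque": joint torques, N m; "tcp_pos": TCP position; "tcp_rot": TCP orientation; "wrist_force": force on the tool from outside, world axes, zero at the start; "wrist_torque": the same for the moment, N m; "grip_width": finger opening in m; "grip_force": force on a finger pad.
Only numpy, scipy, OpenCV 4.12 (cv2) and the standard library are available. Lean on these libraries where they do the work, as an engineer would, in place of code of your own. Each camera call takes 0.05 s, during which the arm holds its last target. There are 200 camera calls.

### The job

The wire stripping machine is to be changed over. Raise its hinged guard flap until the stay leg on its side swings over its step, let the flap down gently on to the stay so that it stands open by itself, then draw the guide plate out of its slot and hang it by both its holes on the free pair of pegs of the tooling rack. Leave the guard propped open, and do not disturb the plate already on the rack, the bin, the bottle or the wrench.

Things in the scene. Friction and masses are not known exactly. Their poses are not given: they have to be found in the camera images.
- machine: Fixed bench wire stripper, white, 310 x 300 x 185 mm. Origin: on the table under its bay; +x to its rear, +y to the side with the low control pod, z up. Bay between white cheeks (inner faces y +-95 mm, 10 thick); its steel bed rises to the rear at 30 degrees, the shut flap parallel to it 72 mm above. Behind the slot, from 35 mm up the slope, a 14 mm high block with two 30 mm studs (y +-20).
- slot_mouth (a point): Middle of the mouth, on the bed, of the slot that holds the guide plate, machine (-15, 0, 75) mm. The slot is 126 mm long (machine y), 13 mm wide, 60 mm deep, cut square to the bed, so it opens upward leaning 30 degrees toward machine -x (the robot).
- flap (a joint): Guard flap's angle, rad: 0 shut, growing as raised, stop at 1.75. 0.4 to 0.5 kg; falls shut unless held or propped. Raised past about 1.53 the stay's foot clears its step's lip and the leg swings in by itself (0.3 s; raise to 1.62 to be sure); lowered from there the flap comes to rest on the stay at about 1.42.
- flap_hinge (a point): Middle of the flap's hinge line, which runs along machine y, at machine (53, 0, 197) mm. The flap reaches 165 mm from it, down toward machine -x when shut, is 210 mm wide: a clear window in a grey frame.
- flap_handle (a point): Middle of the flap's handle: a free round black bar 12 mm thick, 100 mm long along machine y, its axis 35 mm off the flap's outer face, on two end posts. In the flap's plane it lies 130 mm from the hinge line. It turns about the hinge line with the flap; when the flap is shut it is at machine (-80, 0, 167) mm.
- stay (a joint): Angle of the stay leg against the flap, rad: 0 as it hangs plumb with the flap shut; hanging plumb at flap angle a it reads -a. About -1.43 when it props the flap.
- stay_foot (a point): Centre of the 12 mm round foot of the stay: a flat steel leg that hangs freely from the flap's edge, outside the cheek, at machine y = -118 mm (side away from the pod). The foot is 124 mm from the leg's pivot, the pivot 90 mm from the flap's hinge line.
- step_seat (a point): Where the foot's centre belongs when the stay props the flap: in the small steel step outside the cheek, machine (0, -118, 144) mm. The step has a round-topped lip 5 mm high in front (machine -x) and a 20 mm wall behind; the foot may sit up to 7 mm along machine x from this point.
- guide_plate: Loose aluminium plate 8 mm thick, 0.18 to 0.33 kg: body 120 wide (its y) x 80 high (its z), grip tab 44 wide on the middle of the upper edge, z 80 to 118 mm; one brass bush in the middle stands 2 mm out of each face. Two 14 mm holes. Origin: middle of the lower edge, mid-thickness; x: face normal; z: to the tab. Starts in the slot, 60 mm deep, z leaning 30 degrees toward machine -x.
- plate_hole0 (a point): Centre of the plate's hole at plate y = -42, z = 66 mm, mid-thickness.
- plate_hole1 (a point): Centre of the plate's hole at plate y = +42, z = 66 mm, mid-thickness.
- rack: Fixed dark steel tooling rack 300 mm wide. Origin: on the table under the middle of its rail (x -6 to 6, y +-150, z 130 to 160 mm); +x away from the pegs. Two pairs of pegs stand out to -x, rising 12 degrees to their tips: 8 mm thick, 45 long, 84 apart. Free pair: y = +38, +122. The pair at y = -122, -38 carries the spare plate. A hung plate may lean some 10 degrees.
- peg_a_tip (a point): Tip, on the axis, of the free peg at rack y = +38 mm: rack (-50, 38, 159.6) mm; its axis meets the rail's front face at rack (-6, 38, 150) mm. The last 5 mm taper.
- peg_b_tip (a point): Tip, on the axis, of the free peg at rack y = +122 mm: rack (-50, 122, 159.6) mm; its axis meets the rail's front face at rack (-6, 122, 150) mm. The last 5 mm taper.
- spare_plate: Bystander: a loose plate of the same size with a 30 mm wide tab and two bushes, on the rack's other pair of pegs, reaching rack y = -20 mm. Origin: middle of its lower edge.
- parts_bin: Bystander: open green parts bin 160 x 110 x 70 mm, loose on the table. Origin: centre of its underside.
- oil_bottle: Bystander: white oil bottle, 56 mm diameter, 130 mm high, loose on the table. Origin: centre of its underside.
- wrench: Bystander: steel ring wrench 150 mm long lying flat on the table in front of the robot, along its x. Origin: under its middle.

How it is judged:
On the way, in this order (a step that is already met when the one before it is completed fails the run):
1. the flap stands on its stay (foot in the step) with the hand off it (value of joint flap between 1.36 and 1.49 rad and distance between stay_foot and step_seat below 0.011 m and contact force between each of the arm, the fingers and flap below 0.2 N), for 0.3 s.
2. the guide plate is drawn out of its slot, the flap still propped (distance of guide_plate from where it was at the start of the episode above 0.08 m and value of joint flap between 1.36 and 1.49 rad and distance between stay_foot and step_seat below 0.011 m), for 0.1 s.
At the end, for the whole second after the job is handed in: The guide plate hangs upright (within 0.35 rad) and at rest, a free-pair peg through each hole (either face forward; hole centres within 7 mm sideways, at least 10 mm down from the tips); the flap still stands on its stay (1.36 to 1.49 rad, foot within 11 mm of its seat) (((x of plate_hole0 in the frame of rack between -0.04 and 0 m and y of plate_hole0 in the frame of rack between 0.031 and 0.045 m and z of plate_hole0 in the frame of rack between 0.138 and 0.16 m and x of plate_hole1 in the frame of rack between -0.04 and 0 m and y of plate_hole1 in the frame of rack between 0.115 and 0.129 m and z of plate_hole1 in the frame of rack between 0.138 and 0.16 m) or (x of plate_hole1 in the frame of rack between -0.04 and 0 m and y of plate_hole1 in the frame of rack between 0.031 and 0.045 m and z of plate_hole1 in the frame of rack between 0.138 and 0.16 m and x of plate_hole0 in the frame of rack between -0.04 and 0 m and y of plate_hole0 in the frame of rack between 0.115 and 0.129 m and z of plate_hole0 in the frame of rack between 0.138 and 0.16 m)) and angle between guide_plate's own z axis and vertical below 0.35 rad and linear speed of guide_plate below 0.05 m/s and value of joint flap between 1.36 and 1.49 rad and distance between stay_foot and step_seat below 0.011 m); the robot touches nothing.
It fails at once if the flap is let fall (closing faster than 2.5 rad/s) (velocity of joint flap below -2.5 rad/s).
It fails at once if the spare plate is moved by more than 30 mm (distance of spare_plate from where it was at the start of the episode above 0.03 m).
It fails at once if the parts bin is moved by more than 30 mm (distance of parts_bin from where it was at the start of the episode above 0.03 m).
It fails at once if the oil bottle is moved by more than 30 mm (distance of oil_bottle from where it was at the start of the episode above 0.03 m).
It fails at once if the wrench is moved by more than 30 mm (distance of wrench from where it was at the start of the episode above 0.03 m).
It also fails if it takes over 64 s, if anything falls off the work surface, if the arm or the gripper's body presses on something with over 40 N, if the wrist force passes 120 N, or if a joint passes its speed limit or range.

## Working session

There is one attempt and no reset: what is moved stays moved. The work goes in short steps, Python scripts to look and compute and a shell command to move; the robot and the scene stay as the last step left them, time stands still between calls to the robot, and variables do not carry over. Pictures are saved under pics/ and viewed, at most 10 in all, crops included, and the job is handed in when it is done.

```bash
ls; mkdir -p pics
python3 - <<'E'
from bench import ctrl
import cv2
for n in("scene","side"):
    im=ctrl.read_camera(n); cv2.imwrite(f"pics/{n}0.png",im[:,:,::-1]); c=ctrl.get_calibration(n); print(n,c)
print(ctrl.get_obs())
E
```

```text
bench.py
drive.py
pics
scene {'fx': 487.23305469299305, 'fy': 487.23305469299305, 'cx': 282.6753238378421, 'cy': 202.37973351056485, 'distortion': array([-0.10360154,  0.        ,  0.        ,  0.        ,  0.        ]), 'rvec': array([ 1.97561302,  1.55565736, -0.60332239]), 'tvec': array([-0.123784  , -0.28300579,  2.38665752])}
side {'fx': 409.30076657294006, 'fy': 409.30076657294006, 'cx': 279.1446862550318, 'cy': 207.52179244876825, 'distortion': array([-0.12224453,  0.        ,  0.        ,  0.        ,  0.        ]), 'rvec': array([ 0.80579636, -2.50917081,  1.13948576]), 'tvec': array([0.42951767, 0.29908121, 1.24525178])}
{'time_s': 0.1, 'joints': array([ 1.38021979,  0.50179504, -0.42676526,  1.55131971,  0.22079222,
        1.13828457, -0.21032303]), 'joint_velocities': array([ 0.00034206, -0.00191382,  0.00035033, -0.00218078,  0.00157262,
        0.00014926, -0.00041764]), 'joint_torque': array([-1.13717010e-02, -5.70807159e+01, -5.83857000e+00, -2.81743848e+01,
        1.04632249e-02,  5.67360461e-03, -1.25376215e-05]), 'tcp_pos': array([ 0.28462346, -0.58371946,  0.24434433]), 'tcp_rot': array([-3.05939983e+00, -7.06271063e-01,  5.21408292e-04]), 'wrist_force': array([-0.56462717, -0.22899269, -0.20760306]), 'wrist_torque': array([ 0.01502956, -0.00192161,  0.041336  ]), 'grip_force': 0.0, 'grip_width': 0.08547541804031879}
```

View pics/scene0.png

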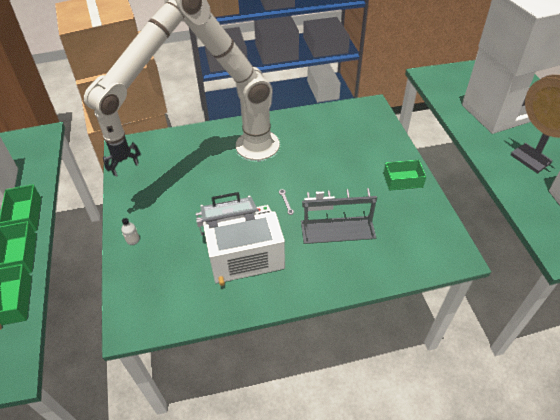

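View pics/side0.png

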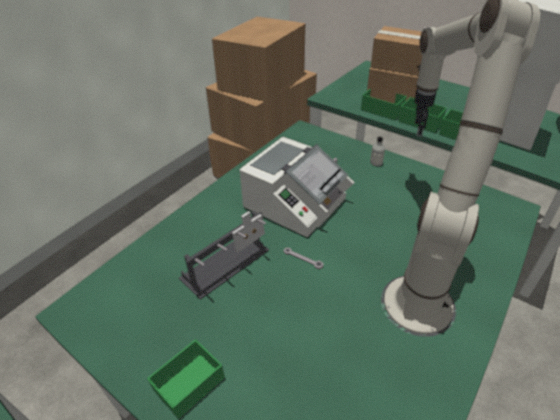

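The scene view shows the machine at about (240,240) with its handle at (226,198), the rack at (338,215) and the wrench at (287,200). The side view shows the machine at (295,185), the rack at (225,250), the bin at (187,377) and the bottle at (377,152).

```bash
cat > h.py <<'E'
import numpy as np, cv2
from scipy.spatial.transform import Rotation as R
from bench import ctrl
def ray(c,uv):
    K=np.array([[c['fx'],0,c['cx']],[0,c['fy'],c['cy']],[0,0,1]])
    p=cv2.undistortPoints(np.array([[uv]],float),K,c['distortion'])[0,0]
    r=cv2.Rodrigues(c['rvec'])[0]; d=r.T@np.array([p[0],p[1],1]); o=-r.T@c['tvec']
    return o,d/np.linalg.norm(d)
def plane(c,uv,z):
    o,d=ray(c,uv); return o+d*(z-o[2])/d[2]
def tri(l):
    A=np.zeros((3,3));b=np.zeros(3)
    for c,uv in l:
        o,d=ray(c,uv);P=np.eye(3)-np.outer(d,d);A+=P;b+=P@o
    x=np.linalg.solve(A,b)
    e=[np.linalg.norm((np.eye(3)-np.outer(d,d))@(x-o)) for o,d in (ray(c,u) for c,u in l)]
    return x,e
def proj(c,X):
    K=np.array([[c['fx'],0,c['cx']],[0,c['fy'],c['cy']],[0,0,1]])
    return cv2.projectPoints(np.array(X,float).reshape(-1,1,3),c['rvec'],c['tvec'],K,c['distortion'])[0].reshape(-1,2)
E
python3 - <<'E'
from h import *
s=cv2.imread('pics/scene0.png');d=cv2.imread('pics/side0.png')
a=cv2.resize(s[180:290,190:390],(800,440),interpolation=cv2.INTER_CUBIC)
b=cv2.resize(d[130:300,170:360],(671,600),interpolation=cv2.INTER_CUBIC)
cv2.imwrite('pics/sc.png',a);cv2.imwrite('pics/sd.png',b)
cs=ctrl.get_calibration('scene');cd=ctrl.get_calibration('side')
print('table', plane(cs,(212,278),0),plane(cs,(283,271),0),plane(cs,(304,239),0),plane(cs,(376,239),0),plane(cs,(130,242),0))
w=ctrl.get_calibration('wrist');print(w['fx'],w['fy'],w['cx'],w['cy'])
r=cv2.Rodrigues(w['rvec'])[0];o=ctrl.get_obs();Rt=R.from_rotvec(o['tcp_rot']).as_matrix()
print('cam in tool',Rt.T@(-r.T@w['tvec']-o['tcp_pos']),'axes',Rt.T@r.T, 'tool',Rt)
E
```

```text
table [ 0.71245426 -0.32264231  0.        ] [ 7.45773722e-01 -4.77356225e-02  2.22044605e-16] [0.61406176 0.07209727 0.        ] [6.85549400e-01 3.59551771e-01 2.22044605e-16] [ 0.45871546 -0.63218837  0.        ]
373.550602818007 373.550602818007 277.0590971653319 205.83353006576488
cam in tool [ 0.08279639  0.00204006 -0.12933775] axes [[ 9.76062694e-04 -9.48239877e-01 -3.17553432e-01]
 [ 9.99999415e-01  1.07347014e-03 -1.31773337e-04]
 [ 4.65836862e-04 -3.17553118e-01  9.48240371e-01]] tool [[ 8.98806868e-01  4.38344279e-01 -7.12430897e-04]
 [ 4.38344853e-01 -8.98805429e-01  1.60957350e-03]
 [ 6.52105786e-05 -1.75898614e-03 -9.99998451e-01]]
```

View pics/sc.png

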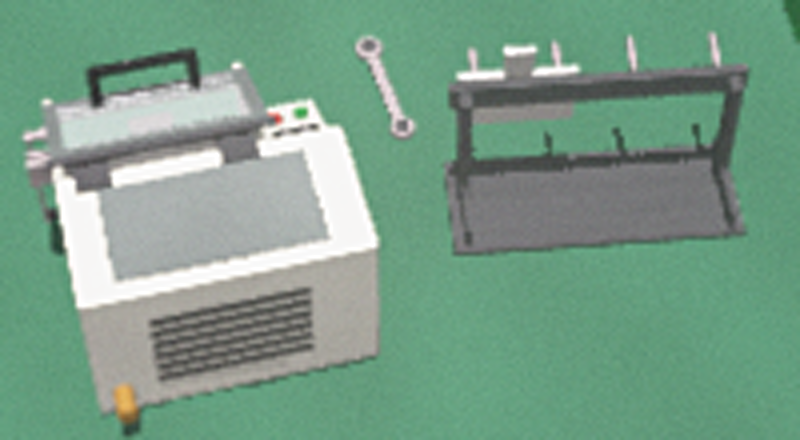

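View pics/sd.png

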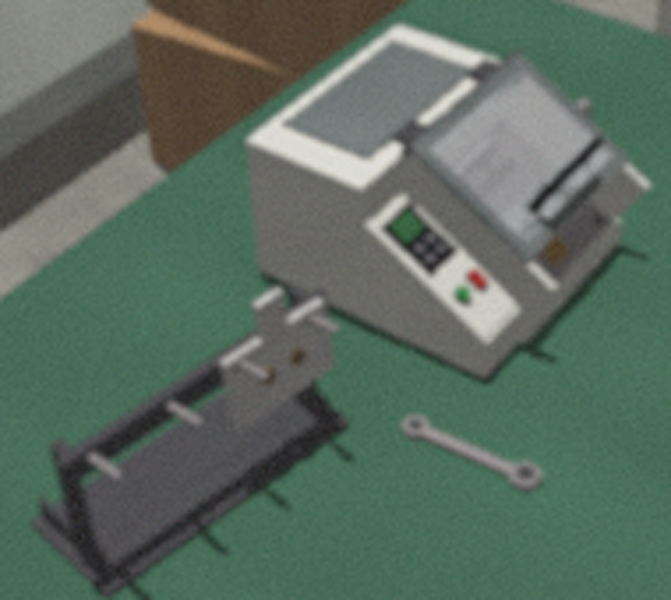

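The scene crop shows the handle ends at (90,68) and (195,52), and the peg tips at (473,50), (556,43), (631,38) and (714,35). In the side crop the handle ends are at (535,205) and (605,142), and the free peg tips at (200,420) and (118,472).

Run:
```python
from h import *
cs=ctrl.get_calibration('scene');cd=ctrl.get_calibration('side')
S=lambda u,v:(190+u/4-.4,180+v/4-.4);D=lambda u,v:(170+u/3.53-.4,130+v/3.53-.4)
for n,a,b in [('handL',(92,70),(605,142)),('handR',(193,54),(536,206)),('pegA',(631,38),(200,420)),('pegB',(714,35),(118,472)),('wr1',(369,46),(525,472)),('wr2',(402,126),(415,425))]:
    x,e=tri([(cs,S(*a)),(cd,D(*b))]);print(n,x.round(4),np.round(e,4))
# machine box: top-rear corners
for n,a,h in [('baseRL',(103,408),0),('baseRR',(378,352),0),('topR R',(376,242),.185),('topRL',(78,302),.185),('rack base RL',(456,252),0),('RR',(745,233),0)]:
    print(n,plane(cs,S(*a),h).round(4))
```

```text
handL [ 0.4439 -0.2654  0.1673] [0.0037 0.0037]
handR [ 0.4493 -0.1558  0.1581] [0.0073 0.0073]
pegA [0.5289 0.2703 0.1617] [0.0022 0.0022]
pegB [0.5452 0.3532 0.1615] [0.0021 0.0021]
wr1 [0.3388 0.0425 0.0096] [0.0011 0.0011]
wr2 [0.4601 0.0508 0.0079] [0.0006 0.0006]
baseRL [ 0.7318 -0.3123 -0.    ]
baseRR [ 0.7313 -0.0399  0.    ]
topR R [ 0.7359 -0.0409  0.185 ]
topRL [ 0.7379 -0.3136  0.185 ]
rack base RL [0.6315 0.0658 0.    ]
RR [0.6798 0.361  0.    ]
```

```bash
cat >> h.py <<'E'
def rot(x,z):
    z=np.array(z,float);z/=np.linalg.norm(z);x=np.array(x,float);x-=z*(x@z);x/=np.linalg.norm(x)
    return np.c_[x,np.cross(z,x),z]
def plan(p,M=None,n=1,start=None):
    """rows (tool axes) from the measured pose, or start, to world p, M"""
    o=ctrl.get_obs() if start is None else None
    P0,R0=(o['tcp_pos'],R.from_rotvec(o['tcp_rot'])) if start is None else start
    R1=R0 if M is None else R.from_matrix(M); w=(R0.inv()*R1).as_rotvec()/n
    st=(np.array(p)-P0)/n; Rk=R0; out=[]
    for k in range(n):
        out.append(np.r_[Rk.inv().apply(st),w].round(3).tolist()); Rk=Rk*R.from_rotvec(w)
    print('step',np.linalg.norm(st).round(4),'rot',np.linalg.norm(w).round(3))
    for r in out: print(r)
def show(n,f):
    o=ctrl.get_obs();c=ctrl.get_calibration(n);im=ctrl.read_camera(n)[:,:,::-1].copy()
    cv2.imwrite(f'pics/{f}.png',im);np.save(f'pics/{f}.npy',c,allow_pickle=True);return im,c
E
python3 - <<'E'
from h import *
plan((.40,-.21,.42),rot((0,1,0),(0,0,-1)),9)
E
```

```text
step 0.0476 rot 0.124
[0.03, -0.032, -0.019, -0.0, -0.0, -0.124]
[0.033, -0.028, -0.019, -0.0, -0.0, -0.124]
[0.037, -0.023, -0.019, -0.0, -0.0, -0.124]
[0.039, -0.019, -0.019, -0.0, -0.0, -0.124]
[0.041, -0.014, -0.019, -0.0, -0.0, -0.124]
[0.043, -0.009, -0.019, -0.0, -0.0, -0.124]
[0.043, -0.003, -0.02, -0.0, -0.0, -0.124]
[0.043, 0.002, -0.02, -0.0, -0.0, -0.124]
[0.043, 0.008, -0.02, -0.0, -0.0, -0.124]
```

```bash
python3 drive.py '[[0.03,-0.032,-0.019,0,0,-0.124],[0.033,-0.028,-0.019,0,0,-0.124],[0.037,-0.023,-0.019,0,0,-0.124],[0.039,-0.019,-0.019,0,0,-0.124],[0.041,-0.014,-0.019,0,0,-0.124]]' 0.05; python3 drive.py '[[0.043,-0.009,-0.019,0,0,-0.124],[0.043,-0.003,-0.02,0,0,-0.124],[0.043,0.002,-0.02,0,0,-0.124],[0.043,0.008,-0.02,0,0,-0.124],[0,0,0,0,0,0]]'
python3 - <<'E'
from h import *
print(ctrl.get_obs()['joints'].round(2)); show('wrist','w1')
E
```

```text
time_s: 0.72
tcp_pos: [0.3487, -0.3747, 0.3405]
tcp_rot: [-2.696, -1.612, 0.0]
wrist_force: [0.6, 0.9, 0.8]
grip_width: 0.05
grip_force: 0.0
time_s: 1.35
tcp_pos: [0.4019, -0.2066, 0.421]
tcp_rot: [2.212, 2.226, -0.0]
wrist_force: [0.2, -0.4, -0.3]
grip_width: 0.0495
grip_force: 0.0
[ 1.26 -0.   -0.83  1.76 -0.    1.38  0.44]
```

View pics/w1.png

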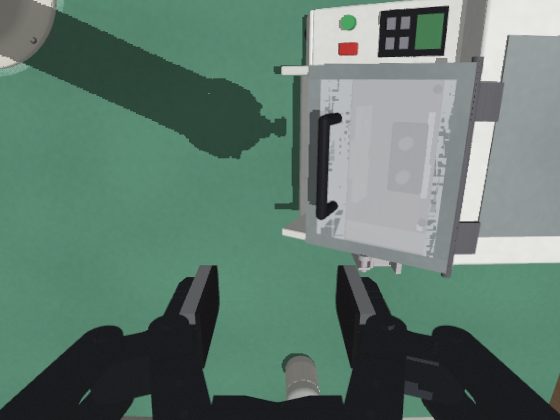

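The wrist view shows the handle bar running from (323,119) to (321,215), the flap frame at x 305–470, and the plate below the window near col 365. I'll take a second view from +x for stereo.

```bash
python3 drive.py '[[0,0.05,0,0,0,0],[0,0.05,0,0,0,0],[0,0,0,0,0,0]]'
python3 - <<'E'
from h import *
im2,c2=show('wrist','w2'); im1=cv2.imread('pics/w1.png');c1=np.load('pics/w1.npy',allow_pickle=True).item()
L=[]
for im,c,lo,hi in((im1,c1,300,345),(im2,c2,120,300)):
    g=im.max(2)[90:245,lo:hi]<40
    n,l,st,_=cv2.connectedComponentsWithStats(g.astype(np.uint8))
    for k in range(1,n):
        if st[k,4]>200:
            x,y,w,h,a=st[k]; pts=[]
            for r in range(y+22,y+h-22):
                cc=np.where(l[r]==k)[0]; pts.append((cc.mean()+lo,r+90,len(cc)))
            pts=np.array(pts)
            print('box',x+lo,y+90,w,h,a, pts[[0,len(pts)//2,-1]].round(1).tolist())
E
```

```text
time_s: 1.78
tcp_pos: [0.5014, -0.2112, 0.416]
tcp_rot: [-2.218, -2.216, -0.005]
wrist_force: [-0.9, 0.1, -0.4]
grip_width: 0.0501
grip_force: 0.0
box 316 113 26 106 939 [[323.3, 135.0, 7.0], [322.3, 166.0, 7.0], [321.3, 196.0, 7.0]]
box 220 111 33 108 1503 [[226.0, 133.0, 11.0], [227.5, 165.0, 10.0], [229.5, 196.0, 10.0]]
```

View pics/w2.png

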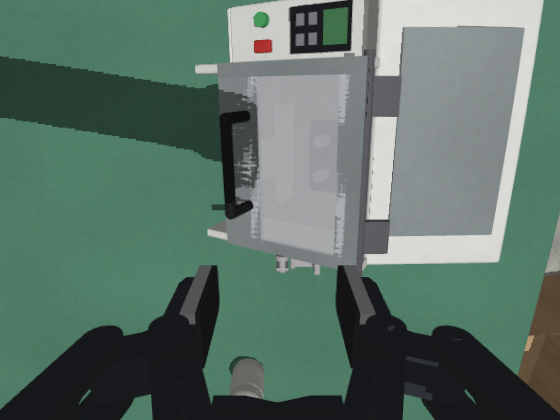

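Run:
```python
from h import *
c1=np.load('pics/w1.npy',allow_pickle=True).item();c2=np.load('pics/w2.npy',allow_pickle=True).item()
f1=lambda r:(323.8-2/61*(r-135),r);f2=lambda r:(226+3.5/63*(r-133),r)
a,ea=tri([(c1,f1(115)),(c2,f2(113))]);b,eb=tri([(c1,f1(217)),(c2,f2(217))])
print(a,ea,b,eb,'mid',(a+b)/2,'len',np.linalg.norm(a-b),'yaw',np.degrees(np.arctan2(-(a-b)[0],(a-b)[1])))
print('rear edge',plane(c2,(538,20),.185),plane(c2,(500,258),.185))
# white/green edge rows
im=cv2.imread('pics/w2.png').astype(int)
P=[]
for r in range(30,250,20):
    row=im[r,470:559]; w=np.where(row.min(1)>150)[0]
    if len(w): P.append(plane(c2,(470+w.max()+.5,r),.185)[:2])
P=np.array(P);k=np.polyfit(P[:,1],P[:,0],1);print(P.round(4).tolist(),'yaw deg',np.degrees(np.arctan(-k[0])))
```

```text
[ 0.45123424 -0.1585475   0.16937356] [np.float64(0.00019877440681418036), np.float64(0.00019877440681419995)] [ 0.45278332 -0.26738764  0.16868033] [np.float64(0.00033899012710991624), np.float64(0.00033899012710981254)] mid [ 0.45200878 -0.21296757  0.16902694] len 0.10885336736990513 yaw 0.8154121407080919
rear edge [ 0.73768529 -0.07339059  0.185     ] [ 0.74411367 -0.30893898  0.185     ]
[[0.7397, -0.0818], [0.74, -0.0989], [0.7404, -0.1165], [0.7409, -0.1345], [0.7405, -0.153], [0.7412, -0.172], [0.7409, -0.1915], [0.7418, -0.2117], [0.7416, -0.2325], [0.7427, -0.254], [0.7427, -0.2763]] yaw deg 0.837662683209646
```

Handle mid is (0.452,-0.213,0.169) and machine yaw is 0.83° by both measures. Next I approach the handle with the tool tilted 15°.

```bash
cat >> h.py <<'E'
YM=0.0145; MX=np.array([np.cos(YM),np.sin(YM),0]); MY=np.array([-np.sin(YM),np.cos(YM),0]); Z=np.array([0,0,1.])
MO=np.array([.452,-.213,0])+.080*MX
def mw(x,y,z): return MO+x*MX+y*MY+z*Z
def tz(bdeg): # tool frame, body leaning at bdeg (90 = tool down), in machine xz plane
    b=np.radians(bdeg); return rot(MY,-(np.cos(b)*MX+np.sin(b)*Z))
def handle(a):
    t=np.arctan2(-.030,.133)+a; r=np.hypot(.133,.030)
    return mw(.053-r*np.cos(t),0,.198+r*np.sin(t))
def hpose(a,bdeg): 
    M=tz(bdeg); return handle(a)+.004*M[:,2],M
E
python3 - <<'E'
from h import *
p,M=hpose(0,105); print(p)
plan(p-.08*M[:,2],M,5)
plan(p,M,3,start=(p-.08*M[:,2],R.from_matrix(M)))
E
```

```text
[ 0.45303517 -0.21298499  0.1641363 ]
step 0.0376 rot 0.053
[-0.001, -0.013, 0.035, -0.053, -0.001, -0.003]
[-0.001, -0.015, 0.034, -0.053, -0.001, -0.003]
[-0.0, -0.017, 0.033, -0.053, -0.001, -0.003]
[-0.0, -0.019, 0.033, -0.053, -0.001, -0.003]
[-0.0, -0.021, 0.031, -0.053, -0.001, -0.003]
step 0.0267 rot 0.0
[0.0, -0.0, 0.027, 0.0, 0.0, 0.0]
[0.0, -0.0, 0.027, 0.0, 0.0, 0.0]
[0.0, -0.0, 0.027, 0.0, 0.0, 0.0]
```

```bash
python3 drive.py '[[-0.001,-0.013,0.035,-0.053,-0.001,-0.003],[-0.001,-0.015,0.034,-0.053,-0.001,-0.003],[0,-0.017,0.033,-0.053,-0.001,-0.003],[0,-0.019,0.033,-0.053,-0.001,-0.003],[0,-0.021,0.031,-0.053,-0.001,-0.003]]' 0.026; python3 drive.py '[[0,0,0,0,0,0],[0,0,0,0,0,0]]';  python3 - <<'E'
from h import *
p,M=hpose(0,105)
plan(p,M,3)
E
```

```text
time_s: 2.45
tcp_pos: [0.4303, -0.2145, 0.2436]
tcp_rot: [2.065, 2.087, 0.268]
wrist_force: [0.8, 0.0, -0.0]
grip_width: 0.0262
grip_force: 0.0
time_s: 2.7
tcp_pos: [0.4338, -0.2144, 0.2465]
tcp_rot: [2.063, 2.089, 0.27]
wrist_force: [0.2, -0.6, 0.2]
grip_width: 0.0259
grip_force: 0.0
step 0.0282 rot 0.004
[0.001, -0.001, 0.028, 0.002, 0.003, -0.0]
[0.001, -0.001, 0.028, 0.002, 0.003, -0.0]
[0.0, -0.001, 0.028, 0.002, 0.003, -0.0]
```

```bash
python3 drive.py '[[0,-0.001,0.028,0.002,0.003,0],[0,-0.001,0.028,0.002,0.003,0],[0,-0.001,0.028,0.002,0.003,0],[0,0,0,0,0,0]]' ; python3 drive.py '[[0,0,0,0,0,0],[0,0,0,0,0,0],[0,0,0,0,0,0]]' 0.0 25;  python3 - <<'E'
from h import *
# arc: 10 steps 0 -> 1.64, tilt 105 -> 75
o=ctrl.get_obs();p,M=hpose(0,105);d=o['tcp_pos']-p;print('off',d)
N=14
for k in range(N):
    a0,a1=1.65*k/N,1.65*(k+1)/N;b0,b1=105-30*k/N,105-30*(k+1)/N
    s=hpose(a0,b0);e=hpose(a1,b1)
    plan(e[0],e[1],1,start=(s[0],R.from_matrix(s[1])))
E
```

```text
time_s: 3.2
tcp_pos: [0.4533, -0.2128, 0.1629]
tcp_rot: [2.069, 2.103, 0.277]
wrist_force: [-0.1, 0.5, -0.4]
grip_width: 0.0258
grip_force: 0.0
time_s: 3.58
tcp_pos: [0.4511, -0.2132, 0.1634]
tcp_rot: [2.07, 2.101, 0.273]
wrist_force: [-5.8, 1.9, 4.8]
grip_width: 0.0109
grip_force: 25.0
off [-0.00197709 -0.00024834 -0.00071742]
step 0.016 rot 0.037
[-0.0, 0.001, -0.016, 0.037, -0.0, -0.0]
step 0.016 rot 0.037
[0.0, 0.003, -0.016, 0.037, 0.0, 0.0]
step 0.016 rot 0.037
[0.0, 0.004, -0.016, 0.037, 0.0, -0.0]
step 0.016 rot 0.037
[-0.0, 0.005, -0.015, 0.037, -0.0, 0.0]
step 0.016 rot 0.037
[0.0, 0.006, -0.015, 0.037, 0.0, -0.0]
step 0.016 rot 0.037
[-0.0, 0.008, -0.014, 0.037, 0.0, 0.0]
step 0.016 rot 0.037
[0.0, 0.009, -0.013, 0.037, 0.0, -0.0]
step 0.016 rot 0.037
[0.0, 0.01, -0.013, 0.037, 0.0, 0.0]
step 0.016 rot 0.037
[0.0, 0.011, -0.012, 0.037, 0.0, -0.0]
step 0.016 rot 0.037
[-0.0, 0.012, -0.011, 0.037, 0.0, 0.0]
step 0.0159 rot 0.037
[0.0, 0.012, -0.01, 0.037, -0.0, -0.0]
step 0.0159 rot 0.037
[0.0, 0.013, -0.009, 0.037, 0.0, 0.0]
step 0.0159 rot 0.037
[0.0, 0.014, -0.008, 0.037, 0.0, -0.0]
step 0.0159 rot 0.037
[0.0, 0.014, -0.007, 0.037, -0.0, 0.0]
```

```bash
python3 drive.py '[[0,0.001,-0.016,0.037,0,0],[0,0.003,-0.016,0.037,0,0],[0,0.004,-0.016,0.037,0,0],[0,0.005,-0.015,0.037,0,0],[0,0.006,-0.015,0.037,0,0]]'
python3 - <<'E'
from h import *
o=ctrl.get_obs();p,M=hpose(1.65*5/14,105-150/14);print(o['tcp_pos']-p)
E
```

```text
time_s: 4.2
tcp_pos: [0.4551, -0.2132, 0.2431]
tcp_rot: [2.17, 2.202, 0.08]
wrist_force: [-0.4, 1.5, -5.0]
grip_width: 0.0111
grip_force: 24.5
[-2.97098766e-03 -2.56668930e-04  7.22307306e-05]
```

Tracking well; continuing.

```bash
python3 drive.py '[[0,0.008,-0.014,0.037,0,0],[0,0.009,-0.013,0.037,0,0],[0,0.01,-0.013,0.037,0,0],[0,0.011,-0.012,0.037,0,0],[0,0.012,-0.011,0.037,0,0]]'; python3 drive.py '[[0,0.012,-0.010,0.037,0,0],[0,0.013,-0.009,0.037,0,0],[0,0.014,-0.008,0.037,0,0],[0,0.014,-0.007,0.037,0,0]]'; python3 drive.py '[[0,0,0,0,0,0],[0,0,0,0,0,0],[0,0,0,0,0,0],[0,0,0,0,0,0]]'
python3 - <<'E'
from h import *
def ang():
    o=ctrl.get_obs();M=R.from_rotvec(o['tcp_rot']).as_matrix();g=o['tcp_pos']-.005*M[:,2]-mw(.053,0,.198)
    x=g@MX;z=g[2];return np.arctan2(z,-x)-np.arctan2(-.03,.133),np.hypot(x,z)
print(ang()); o=ctrl.get_obs();p,M=hpose(1.65,75);print(o['tcp_pos']-p)
show('side','s1');show('scene','sc1')
im=cv2.imread('pics/s1.png')[120:230,230:380];im2=cv2.imread('pics/sc1.png')[170:280,180:330]
cv2.imwrite('pics/v1.png',np.hstack([cv2.resize(i,(400,293),interpolation=cv2.INTER_CUBIC) for i in(im,im2)]))
E
```

```text
time_s: 4.82
tcp_pos: [0.5015, -0.2126, 0.307]
tcp_rot: [-2.143, -2.173, 0.131]
wrist_force: [-16.8, 2.5, 14.8]
grip_width: 0.0108
grip_force: 25.4
time_s: 5.32
tcp_pos: [0.5637, -0.2119, 0.3331]
tcp_rot: [-2.069, -2.099, 0.272]
wrist_force: [-4.1, 1.1, 6.4]
grip_width: 0.011
grip_force: 25.0
time_s: 5.82
tcp_pos: [0.5645, -0.2118, 0.3327]
tcp_rot: [-2.071, -2.102, 0.267]
wrist_force: [-1.4, 0.6, 7.0]
grip_width: 0.0112
grip_force: 25.3
(np.float64(1.6555242300068647), np.float64(0.14089723624783534))
[-9.26972394e-05 -3.93723909e-04  3.64223044e-03]
```

View pics/v1.png

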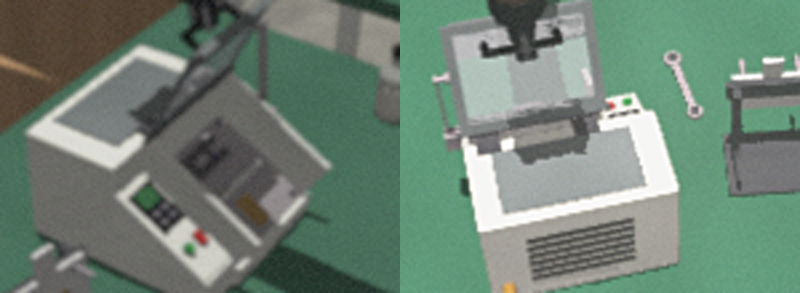

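The flap stands raised in both views with the stay leg hanging at (262,60) in the left crop. Now I lower it gently.

Run:
```python
from h import *
p0,M=hpose(1.655,75)
for a in(1.595,1.535,1.475,1.415,1.40):
    p,_=hpose(a,75); plan(p,M,1,start=(p0,R.from_matrix(M)));p0=p
```

```text
step 0.0082 rot 0.0
[-0.0, -0.007, 0.003, 0.0, 0.0, 0.0]
step 0.0082 rot 0.0
[-0.0, -0.007, 0.004, 0.0, 0.0, 0.0]
step 0.0082 rot 0.0
[0.0, -0.007, 0.004, 0.0, 0.0, 0.0]
step 0.0082 rot 0.0
[-0.0, -0.007, 0.005, 0.0, 0.0, 0.0]
step 0.002 rot 0.0
[0.0, -0.002, 0.001, 0.0, 0.0, 0.0]
```

```bash
python3 drive.py '[[0,-0.007,0.003,0,0,0],[0,-0.007,0.004,0,0,0],[0,-0.007,0.004,0,0,0],[0,0,0,0,0,0]]'; python3 drive.py '[[0,-0.004,0.0025,0,0,0],[0,-0.003,0.0025,0,0,0],[0,0,0,0,0,0],[0,0,0,0,0,0]]';python3 - <<'E'
from h import *
o=ctrl.get_obs();M=R.from_rotvec(o['tcp_rot']).as_matrix();g=o['tcp_pos']-.005*M[:,2]-mw(.053,0,.198)
x=g@MX;z=g[2];print(np.arctan2(z,-x)-np.arctan2(-.03,.133),np.hypot(x,z))
E
```

```text
time_s: 6.42
tcp_pos: [0.5399, -0.2121, 0.3262]
tcp_rot: [-2.069, -2.1, 0.271]
wrist_force: [-3.6, 1.4, 7.7]
grip_width: 0.0107
grip_force: 25.9
time_s: 6.92
tcp_pos: [0.5328, -0.2122, 0.3232]
tcp_rot: [-2.069, -2.101, 0.27]
wrist_force: [-3.0, 1.0, 8.3]
grip_width: 0.0108
grip_force: 26.2
1.4192141213016627 0.13969760910826642
```

```bash
python3 drive.py '[[0,-0.0017,0.001,0,0,0],[0,0,0,0,0,0]]'; python3 drive.py '[[0,-0.0017,0.001,0,0,0],[0,0,0,0,0,0]]'; python3 drive.py '[[0,-0.0017,0.001,0,0,0],[0,0,0,0,0,0]]'
```

```text
time_s: 7.18
tcp_pos: [0.5322, -0.2121, 0.3231]
tcp_rot: [-2.071, -2.103, 0.267]
wrist_force: [1.0, 0.8, 8.2]
grip_width: 0.0106
grip_force: 26.3
time_s: 7.42
tcp_pos: [0.5318, -0.2122, 0.3229]
tcp_rot: [-2.073, -2.106, 0.263]
wrist_force: [5.1, 0.0, 8.8]
grip_width: 0.0109
grip_force: 26.4
time_s: 7.68
tcp_pos: [0.5314, -0.2122, 0.3228]
tcp_rot: [-2.075, -2.108, 0.26]
wrist_force: [8.2, 0.7, 8.0]
grip_width: 0.0114
grip_force: 26.5
```

The motion has stopped and force is building, so the flap rests on its stay. I'll relieve, open and retreat.

```bash
python3 drive.py '[[0,0.0035,-0.002,0,0,0],[0,0,0,0,0,0]]'; python3 drive.py '[[0,0,0,0,0,0],[0,0,0,0,0,0],[0,0,0,0,0,0]]' 0.03; python3 drive.py '[[0,0,-0.01,0,0,0],[0,0,-0.02,0,0,0],[0,0,-0.03,0,0,0],[0,0,-0.04,0,0,0],[0,0,0,0,0,0]]';python3 - <<'E'
from h import *
show('side','s2');show('scene','sc2')
im=cv2.imread('pics/s2.png')[120:230,230:380];im2=cv2.imread('pics/sc2.png')[170:280,180:330]
cv2.imwrite('pics/v2.png',np.hstack([cv2.resize(i,(400,293),interpolation=cv2.INTER_CUBIC) for i in(im,im2)]))
E
```

```text
time_s: 7.92
tcp_pos: [0.5323, -0.2122, 0.3231]
tcp_rot: [-2.071, -2.103, 0.267]
wrist_force: [1.3, 1.1, 8.1]
grip_width: 0.011
grip_force: 26.3
time_s: 8.3
tcp_pos: [0.5303, -0.2124, 0.3204]
tcp_rot: [-2.067, -2.099, 0.272]
wrist_force: [-0.5, 0.3, -0.1]
grip_width: 0.0295
grip_force: 0.0
time_s: 8.93
tcp_pos: [0.5579, -0.2114, 0.4209]
tcp_rot: [-2.071, -2.104, 0.266]
wrist_force: [-0.2, 0.6, 0.1]
grip_width: 0.0296
grip_force: 0.0
```

View pics/v2.png

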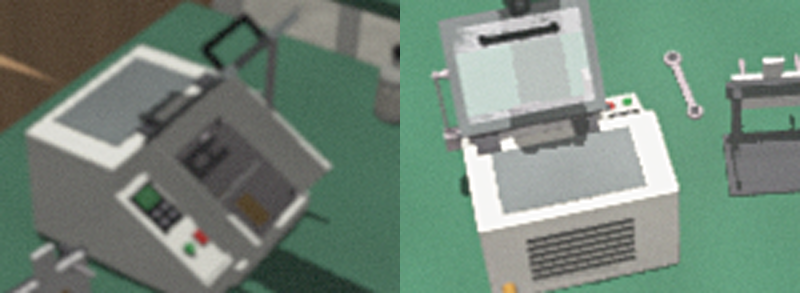

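The flap stands by itself on the stay with the hand clear. Next is a view pose in front of the bay with the tool square to the bed.

```bash
cat >> h.py <<'E'
UP=np.array([-.5,0,np.sqrt(.75)]) # plate z in machine axes
def pl(z,y=0,x=0): # point in the seated plate's frame
    q=np.array([-.015,0,.075])+(z-.060)*UP; return mw(q[0]+x*.866,y,q[2]+x*.5)
E
python3 - <<'E'
from h import *
M=tz(120);T=pl(.101)+.005*M[:,2];print('grasp tcp',T)
V=T-.17*M[:,2];print('view',V)
A=np.array([.37,-.211,.45]);plan(A,tz(98),4)
plan(V,M,4,start=(A,R.from_matrix(tz(98))))
E
```

```text
grasp tcp [ 0.49899506 -0.21231852  0.10617691]
view [ 0.41400399 -0.21355098  0.25340123]
step 0.0473 rot 0.099
[0.001, -0.047, 0.004, -0.099, -0.0, 0.0]
[0.001, -0.047, -0.001, -0.099, -0.0, 0.0]
[0.001, -0.047, -0.005, -0.099, -0.0, 0.0]
[0.001, -0.046, -0.01, -0.099, -0.0, 0.0]
step 0.0504 rot 0.096
[-0.001, 0.004, 0.05, -0.096, 0.0, -0.0]
[-0.001, -0.001, 0.05, -0.096, 0.0, -0.0]
[-0.001, -0.006, 0.05, -0.096, 0.0, -0.0]
[-0.001, -0.01, 0.049, -0.096, 0.0, -0.0]
```

```bash
python3 drive.py '[[0.001,-0.047,0.004,-0.099,0,0],[0.001,-0.047,-0.001,-0.099,0,0],[0.001,-0.047,-0.005,-0.099,0,0],[0.001,-0.046,-0.01,-0.099,0,0]]' ; python3 drive.py '[[-0.001,0.004,0.05,-0.096,0,0],[-0.001,-0.001,0.05,-0.096,0,0],[-0.001,-0.006,0.05,-0.096,0,0],[-0.001,-0.010,0.049,-0.096,0,0],[0,0,0,0,0,0]]'
python3 - <<'E'
from h import *
show('wrist','w3')
c=ctrl.get_calibration('wrist')
print(proj(c,[pl(.118,.022),pl(.118,-.022),pl(.080,.06),pl(.080,-.06),pl(.060,.06),pl(.06,-.06)]).round(0).tolist())
E
```

```text
time_s: 9.52
tcp_pos: [0.3683, -0.2111, 0.4488]
tcp_rot: [2.136, 2.166, 0.153]
wrist_force: [-1.5, -0.7, 0.1]
grip_width: 0.03
grip_force: 0.0
time_s: 10.15
tcp_pos: [0.409, -0.2108, 0.249]
tcp_rot: [1.928, 1.95, 0.523]
wrist_force: [-0.1, 1.2, -0.6]
grip_width: 0.0302
grip_force: 0.0
[[279.0, 166.0], [279.0, 221.0], [279.0, 111.0], [279.0, 245.0], [279.0, 109.0], [279.0, 237.0]]
```

View pics/w3.png

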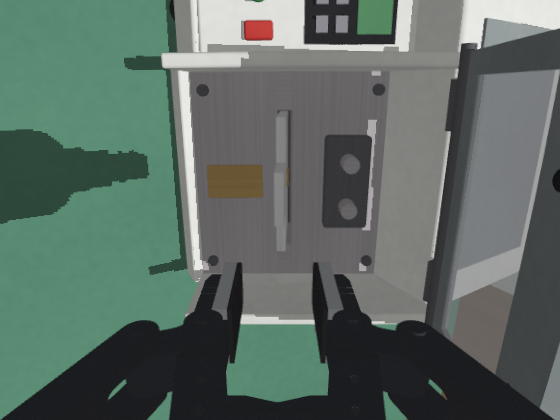

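The bay view shows the plate's tab top edge at cols 275–286, rows 164–227, and the body ends at rows 111 and 249. My prediction from the machine pose agrees to about 2 px. I'll move closer and triangulate the tab.

Run:
```python
from h import *
M=tz(120);T=pl(.101)+.005*M[:,2]-.0013*MY
plan(T-.09*M[:,2],M,2)
```

```text
step 0.0402 rot 0.005
[-0.002, 0.002, 0.04, -0.003, -0.003, -0.002]
[-0.001, 0.001, 0.04, -0.003, -0.003, -0.002]
```

```bash
python3 drive.py '[[-0.002,0.002,0.04,-0.003,-0.003,-0.002],[-0.001,0.001,0.04,-0.003,-0.003,-0.002],[0,0,0,0,0,0]]'
python3 - <<'E'
from h import *
im2,c2=show('wrist','w4');im1=cv2.imread('pics/w3.png');c1=np.load('pics/w3.npy',allow_pickle=True).item()
C=[]
for im,c in((im1,c1),(im2,c2)):
    q=proj(c,[pl(.118,.022),pl(.118,-.022)]);print('pred',q.round(1).tolist())
    x0,y0,x1,y1=int(q[:,0].min()-25),int(q[0,1]-40),int(q[:,0].max()+25),int(q[1,1]+45)
    g=im[y0:y1,x0:x1].min(2); r=g[50:60].mean(0);print(r.astype(int).tolist())
    m=(g>125).astype(np.uint8);n,l,st,ce=cv2.connectedComponentsWithStats(m)
    print([(s[0]+x0,s[1]+y0,s[2],s[3],s[4]) for s in st[1:] if s[4]>60])
cv2.imwrite('pics/w4c.png',cv2.resize(im2[60:360,180:400],(586,600)[::1],interpolation=cv2.INTER_CUBIC))
E
```

```text
time_s: 10.58
tcp_pos: [0.4579, -0.2155, 0.1867]
tcp_rot: [1.907, 1.944, 0.523]
wrist_force: [-0.6, 0.3, 0.2]
grip_width: 0.0301
grip_force: 0.0
pred [[285.0, 168.9], [284.9, 223.7]]
[51, 51, 51, 69, 93, 99, 98, 98, 98, 98, 98, 98, 98, 98, 107, 123, 131, 131, 131, 130, 130, 131, 131, 130, 123, 113, 110, 94, 55, 49, 56, 74, 87, 95, 98, 99, 98, 97, 97, 98, 97, 98, 97, 96, 95, 98, 99, 98, 98, 97]
[(np.int32(277), np.int32(128), np.int32(8), np.int32(35), np.int32(274)), (np.int32(275), np.int32(173), np.int32(10), np.int32(78), np.int32(570))]
pred [[264.6, 188.5], [265.0, 261.1]]
[97, 113, 112, 111, 111, 111, 111, 111, 111, 113, 128, 144, 146, 146, 146, 145, 145, 145, 145, 145, 145, 145, 144, 140, 131, 124, 123, 123, 123, 124, 121, 103, 82, 77, 66, 60, 67, 91, 108, 110, 112, 112, 111, 109, 110, 110, 111, 111, 111, 111]
[(np.int32(249), np.int32(148), np.int32(22), np.int32(141), np.int32(2052))]
```

View pics/w4c.png

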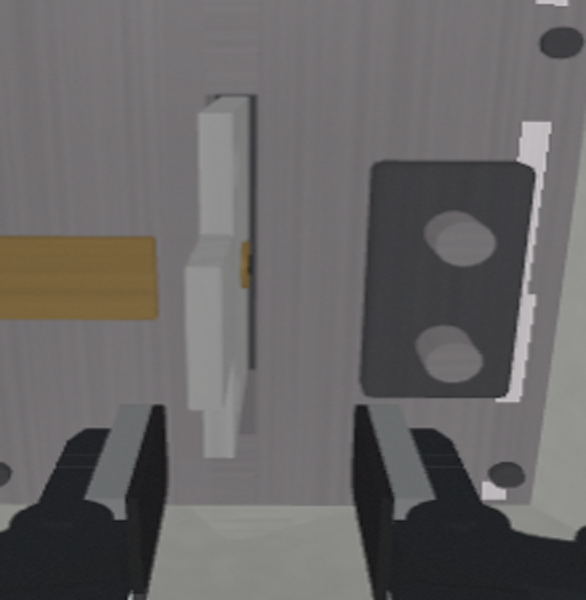

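The close view shows the tab's top face at cols 250–262, rows 191–264, left of the jaw centre line, because the arm was still settling. I'll take two settled views across the jaws.

```bash
cat > tab.py <<'E'
from h import *
def edges(im,c,rows):
    x=[]
    q=proj(c,pl(.118))[0]
    for r in rows:
        p=im[r,int(q[0])-35:int(q[0])+35].min(1).astype(float);s=int(q[0])-35
        on=np.where(p>136)[0]; 
        if len(on)>4: x.append((on.min()+s-.5,on.max()+s+.5))
    return np.median(x,0)
E
python3 drive.py '[[0,0,0,0,0,0],[0,0,0,0,0,0]]'; python3 -c "
from h import *
show('wrist','a1')"; python3 drive.py '[[0,-0.03,0,0,0,0],[0,0,0,0,0,0],[0,0,0,0,0,0],[0,0,0,0,0,0]]'
python3 - <<'E'
from tab import *
show('wrist','a2'); L={}
for f in('a1','a2'):
    im=cv2.imread(f'pics/{f}.png');c=np.load(f'pics/{f}.npy',allow_pickle=True).item()
    q=proj(c,[pl(.118,.022),pl(.118,-.022)]);e=edges(im,c,range(int(q[0,1])+12,int(q[1,1])-8,3));print(f,'pred',q.round(1).tolist(),'edges',e)
    col=im[int(q[0,1])-20:int(q[1,1])+25,int(e.mean())-3:int(e.mean())+4].min(2).mean(1);print(int(q[0,1])-20,col.astype(int).tolist())
    L[f]=(c,e,q)
c1,e1,q1=L['a1'];c2,e2,q2=L['a2']
r1=q1[:,1].mean();r2=q2[:,1].mean()
for k in(0,1):
    x,er=tri([(c1,(e1[k],r1)),(c2,(e2[k],r2))]);print(x,er,'pred',pl(.118,0,-.004+.008*k))
E
```

```text
time_s: 10.88
tcp_pos: [0.4562, -0.2174, 0.1883]
tcp_rot: [1.905, 1.939, 0.516]
wrist_force: [1.3, 0.1, 0.0]
grip_width: 0.0298
grip_force: 0.0
time_s: 11.42
tcp_pos: [0.4309, -0.2172, 0.1722]
tcp_rot: [1.906, 1.94, 0.518]
wrist_force: [0.2, -0.0, -0.2]
grip_width: 0.03
grip_force: 0.0
a1 pred [[265.8, 183.3], [266.1, 255.6]] edges [250.5 272.5]
163 [162, 161, 161, 161, 161, 161, 162, 161, 159, 150, 146, 145, 145, 147, 147, 146, 147, 148, 148, 147, 146, 145, 145, 147, 147, 153, 158, 160, 160, 160, 160, 160, 160, 160, 160, 160, 160, 160, 160, 160, 159, 159, 159, 159, 159, 160, 160, 159, 160, 160, 159, 160, 160, 160, 160, 159, 159, 159, 160, 160, 159, 159, 159, 159, 159, 159, 159, 159, 159, 159, 159, 159, 159, 159, 159, 159, 159, 158, 159, 159, 159, 159, 159, 159, 159, 159, 159, 159, 159, 158, 158, 158, 158, 159, 158, 159, 156, 157, 158, 158, 158, 158, 158, 158, 158, 158, 158, 158, 157, 157, 157, 157, 157, 157, 157, 157, 157]
a2 pred [[320.6, 185.5], [317.3, 257.9]] edges [303.5 316.5]
165 [146, 146, 146, 146, 146, 146, 146, 146, 143, 135, 130, 130, 130, 132, 132, 131, 132, 133, 133, 132, 132, 131, 130, 131, 132, 141, 146, 148, 148, 148, 148, 147, 147, 147, 147, 147, 147, 147, 147, 147, 147, 147, 147, 147, 147, 147, 147, 147, 147, 147, 147, 147, 147, 147, 146, 146, 147, 146, 147, 147, 147, 146, 146, 146, 146, 146, 146, 146, 146, 145, 146, 146, 146, 146, 146, 146, 146, 146, 146, 146, 146, 146, 145, 145, 146, 146, 146, 146, 146, 145, 145, 145, 145, 145, 145, 145, 140, 131, 125, 122, 121, 119, 118, 118, 118, 117, 116, 117, 116, 116, 116, 116, 115, 115, 115, 115, 112]
[ 0.48034209 -0.21184144  0.12092327] [np.float64(1.2915012423963251e-06), np.float64(1.2915012423658256e-06)] pred [ 0.48453258 -0.21252824  0.12322947]
[ 0.51148969 -0.22700861  0.09177675] [np.float64(8.296497734076141e-05), np.float64(8.296497734074998e-05)] pred [ 0.49145985 -0.21242779  0.12722947]
```

The plate sits 4.7 mm toward plate -x and 2 mm toward -y of my prediction. I'll go in on the corrected target.

Run:
```python
from h import *
M=tz(120);T=pl(.101,-.002,-.0047)+.005*M[:,2];print(T)
A=T-.06*M[:,2]
plan(A,M,2);plan(T,M,2,start=(A,R.from_matrix(M)))
```

```text
[ 0.49495429 -0.21437733  0.10382691]
step 0.0189 rot 0.004
[0.001, 0.011, 0.016, 0.002, 0.002, 0.003]
[0.001, 0.011, 0.016, 0.002, 0.002, 0.003]
step 0.03 rot 0.0
[-0.0, 0.0, 0.03, 0.0, 0.0, 0.0]
[-0.0, 0.0, 0.03, 0.0, 0.0, 0.0]
```

```bash
python3 drive.py '[[0.001,0.011,0.016,0.002,0.002,0.003],[0.001,0.011,0.016,0.002,0.002,0.003],[0,0,0,0,0,0],[0,0,0,0,0,0]]' 0.026
python3 - <<'E'
from h import *
M=tz(120);T=pl(.101,-.002,-.0047)+.005*M[:,2]
plan(T,M,2)
E
```

```text
time_s: 11.98
tcp_pos: [0.4648, -0.2138, 0.1547]
tcp_rot: [1.916, 1.942, 0.521]
wrist_force: [-0.0, 0.3, 0.4]
grip_width: 0.0259
grip_force: 0.0
step 0.0295 rot 0.001
[-0.001, 0.0, 0.03, -0.0, -0.0, -0.001]
[-0.001, 0.0, 0.03, -0.0, -0.0, -0.001]
```

```bash
python3 drive.py '[[0,0,0.03,0,0,0],[0,0,0.03,0,0,0],[0,0,0,0,0,0],[0,0,0,0,0,0]]'; python3 drive.py '[[0,0,0,0,0,0],[0,0,0,0,0,0],[0,0,0,0,0,0],[0,0,0,0,0,0]]' 0 60
```

```text
time_s: 12.48
tcp_pos: [0.4859, -0.2103, 0.1202]
tcp_rot: [1.919, 1.944, 0.537]
wrist_force: [1.7, 0.2, -0.9]
grip_width: 0.0256
grip_force: 0.0
time_s: 12.98
tcp_pos: [0.4863, -0.2112, 0.1209]
tcp_rot: [1.919, 1.941, 0.538]
wrist_force: [-3.6, 0.7, 6.6]
grip_width: 0.0063
grip_force: 59.7
```

Run:
```python
from h import *
o=ctrl.get_obs();print(o['joints'].round(3),o['tcp_pos'],o['wrist_force'],o['wrist_torque'].round(2))
M=R.from_rotvec(o['tcp_rot']).as_matrix();T=pl(.101,-.002,-.0047)+.005*tz(120)[:,2]
print('miss in tool',M.T@(T-o['tcp_pos']))
```

```text
[ 0.816  0.316 -0.309  2.321 -1.218  0.198  1.725] [ 0.48628864 -0.21119942  0.12085341] [-3.59098819  0.66039361  6.58154181] [0.2  0.37 0.16]
miss in tool [-0.0035243  -0.00111675  0.01901122]
```

Joint 6 is at its limit, so the grip is 19 mm shallower, with about 17 mm of pad on the tab. I'll raise the force and draw slowly.

```bash
python3 drive.py '[[0,0,0,0,0,0],[0,0,0,0,0,0]]' 0 110; python3 drive.py '[[0,0,-0.008,0,0,0],[0,0,-0.008,0,0,0],[0,0,-0.008,0,0,0],[0,0,-0.008,0,0,0],[0,0,0,0,0,0]]'
```

```text
time_s: 13.22
tcp_pos: [0.4863, -0.2112, 0.121]
tcp_rot: [1.918, 1.941, 0.538]
wrist_force: [-4.0, 1.1, 9.0]
grip_width: 0.0052
grip_force: 108.2
time_s: 13.85
tcp_pos: [0.4697, -0.2117, 0.1478]
tcp_rot: [1.92, 1.942, 0.537]
wrist_force: [0.3, -0.4, -3.3]
grip_width: 0.0053
grip_force: 108.0
```

The plate's weight (about 3 N) now shows in the wrist force, so it is coming out.

```bash
python3 drive.py '[[0,0,-0.012,0,0,0],[0,0,-0.015,0,0,0],[0,0,-0.018,0,0,0],[0,0,-0.02,0,0,0],[0,0,-0.02,0,0,0]]';python3 drive.py '[[0,0,-0.03,0,0,0],[0,-0.02,-0.02,0,0,0],[0,0,0,0,0,0],[0,0,0,0,0,0]]';python3 - <<'E'
from h import *
c0=ctrl.get_calibration('wrist');im,c=show('wrist','w5');print(ctrl.get_obs()['joints'].round(2))
s,_=show('side','s3');t,_=show('scene','sc3')
a=cv2.resize(s[90:260,160:400],(400,283),interpolation=cv2.INTER_CUBIC);b=cv2.resize(t[160:290,180:390],(400,283),interpolation=cv2.INTER_CUBIC)
cv2.imwrite('pics/v3.png',np.hstack([np.vstack([a,b]),cv2.resize(im[80:380,180:390],(396,566))]))
E
```

```text
time_s: 14.48
tcp_pos: [0.4267, -0.2126, 0.2208]
tcp_rot: [1.921, 1.944, 0.537]
wrist_force: [0.7, 0.4, -2.1]
grip_width: 0.0055
grip_force: 108.0
time_s: 14.98
tcp_pos: [0.3851, -0.2139, 0.2538]
tcp_rot: [1.92, 1.943, 0.537]
wrist_force: [0.7, -0.0, -2.4]
grip_width: 0.0051
grip_force: 108.0
[ 0.75 -0.12 -0.03  2.37 -0.67  0.6   1.24]
```

View pics/v3.png

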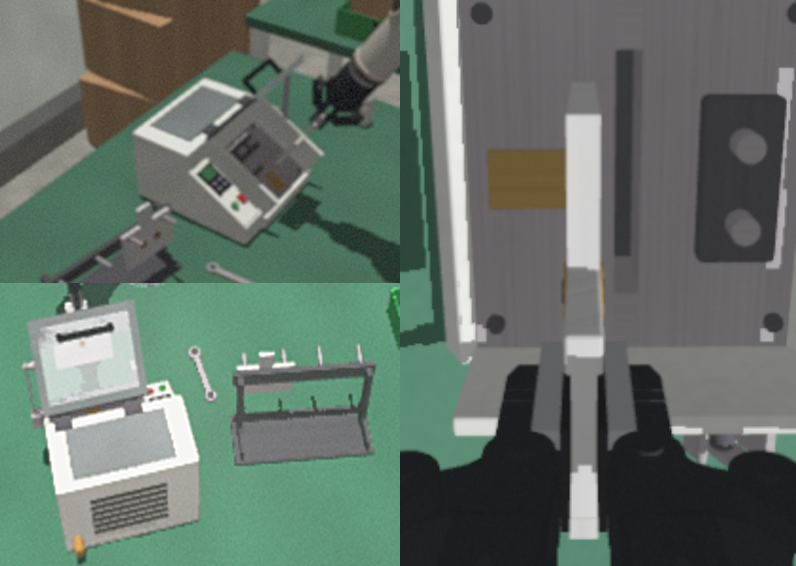

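The plate is out of the slot and hangs straight in the jaws, with the flap still propped in the scene view. I now move to the rack for two settled views either side of the peg tips.

```bash
cat >> h.py <<'E'
def rk(yaw): return np.array([np.cos(yaw),np.sin(yaw),0]),np.array([-np.sin(yaw),np.cos(yaw),0])
E
python3 - <<'E'
from h import *
A=np.array([.39,-.20,.37]);MA=tz(105);plan(A,MA,3)
rx,ry=rk(-.183);V=np.array([.537,.312,.36])-.06*rx;MV=rot(ry,(0,0,-1));plan(V,MV,10,start=(A,R.from_matrix(MA)))
E
```

```text
step 0.0391 rot 0.088
[0.005, 0.021, -0.033, 0.088, -0.005, -0.001]
[0.005, 0.018, -0.034, 0.088, -0.005, -0.001]
[0.005, 0.015, -0.036, 0.088, -0.005, -0.001]
step 0.053 rot 0.033
[0.052, 0.009, 0.003, 0.026, -0.003, 0.02]
[0.052, 0.008, 0.003, 0.026, -0.003, 0.02]
[0.052, 0.007, 0.003, 0.026, -0.003, 0.02]
[0.053, 0.006, 0.002, 0.026, -0.003, 0.02]
[0.053, 0.005, 0.002, 0.026, -0.003, 0.02]
[0.053, 0.004, 0.002, 0.026, -0.003, 0.02]
[0.053, 0.003, 0.002, 0.026, -0.003, 0.02]
[0.053, 0.002, 0.001, 0.026, -0.003, 0.02]
[0.053, 0.001, 0.001, 0.026, -0.003, 0.02]
[0.053, 0.0, 0.001, 0.026, -0.003, 0.02]
```

```bash
python3 drive.py '[[0.005,0.021,-0.033,0.088,-0.005,0],[0.005,0.018,-0.034,0.088,-0.005,0],[0.005,0.015,-0.036,0.088,-0.005,0]]'; python3 drive.py '[[0.052,0.009,0.003,0.026,-0.003,0.02],[0.052,0.008,0.003,0.026,-0.003,0.02],[0.052,0.007,0.003,0.026,-0.003,0.02],[0.053,0.006,0.002,0.026,-0.003,0.02],[0.053,0.005,0.002,0.026,-0.003,0.02]]'; python3 drive.py '[[0.053,0.004,0.002,0.026,-0.003,0.02],[0.053,0.003,0.002,0.026,-0.003,0.02],[0.053,0.002,0.001,0.026,-0.003,0.02],[0.053,0.001,0.001,0.026,-0.003,0.02],[0.053,0,0.001,0.026,-0.003,0.02]]'; python3 drive.py '[[0,0,0,0,0,0],[0,0,0,0,0,0]]'
python3 - <<'E'
from h import *
print(ctrl.get_obs()['joints'].round(2))
rx,ry=rk(-.183);plan(np.array([.537,.312,.36])-.06*rx,rot(ry,(0,0,-1)),4)
E
```

```text
time_s: 15.5
tcp_pos: [0.3901, -0.1995, 0.37]
tcp_rot: [2.07, 2.093, 0.278]
wrist_force: [-0.1, 0.4, -3.1]
grip_width: 0.0052
grip_force: 108.3
time_s: 16.12
tcp_pos: [0.4348, 0.0634, 0.365]
tcp_rot: [2.246, 2.052, 0.148]
wrist_force: [0.5, -0.1, -3.4]
grip_width: 0.0052
grip_force: 108.3
time_s: 16.75
tcp_pos: [0.4802, 0.3245, 0.3594]
tcp_rot: [2.422, 1.996, 0.002]
wrist_force: [1.0, -0.5, -1.4]
grip_width: 0.0054
grip_force: 108.3
time_s: 17.0
tcp_pos: [0.4792, 0.3229, 0.3593]
tcp_rot: [2.418, 1.999, 0.002]
wrist_force: [1.1, -0.6, -3.0]
grip_width: 0.0053
grip_force: 108.3
[ 0.1   0.39 -0.98  1.58  0.34  1.35 -1.11]
step 0.0004 rot 0.002
[-0.0, -0.0, -0.0, 0.001, 0.0, -0.002]
[-0.0, -0.0, -0.0, 0.001, 0.0, -0.002]
[-0.0, -0.0, -0.0, 0.001, 0.0, -0.002]
[-0.0, -0.0, -0.0, 0.001, 0.0, -0.002]
```

```bash
python3 -c "
from h import *
show('wrist','r1')"; python3 drive.py '[[0,0.06,0,0,0,0],[0,0.06,0,0,0,0],[0,0,0,0,0,0],[0,0,0,0,0,0],[0,0,0,0,0,0]]'
python3 - <<'E'
from h import *
show('wrist','r2')
P=[(.529,.2703,.1617),(.5452,.3532,.1615)]
rx,ry=rk(-.183)
for f in('r1','r2'):
    im=cv2.imread(f'pics/{f}.png');c=np.load(f'pics/{f}.npy',allow_pickle=True).item()
    hsv=cv2.cvtColor(im,cv2.COLOR_BGR2HSV)
    for p in P:
        t,b=proj(c,[p,np.array(p)+.044*rx-.0096*Z]);print(f,'pred tip',t.round(1),'base',b.round(1))
    m=((hsv[...,1]<60)&(hsv[...,2]>110)).astype(np.uint8)
    n,l,st,ce=cv2.connectedComponentsWithStats(m)
    for k in range(1,n):
        if st[k,4]>80: print('  comp',st[k].tolist(),ce[k].round(1).tolist())
E
```

```text
time_s: 17.68
tcp_pos: [0.5963, 0.2998, 0.3619]
tcp_rot: [2.417, 1.997, 0.005]
wrist_force: [-0.1, -0.7, -3.2]
grip_width: 0.0052
grip_force: 108.5
r1 pred tip [336.8 219.3] base [380.8 215.4]
r1 pred tip [342.1 127.8] base [389.3 126.5]
  comp [333, 88, 103, 241, 14694] [382.9, 199.4]
  comp [336, 90, 6, 19, 96] [338.3, 98.7]
  comp [250, 123, 55, 243, 5505] [277.1, 249.3]
  comp [0, 334, 89, 85, 4859] [33.2, 370.8]
  comp [433, 342, 100, 69, 1947] [481.5, 367.5]
  comp [389, 374, 24, 23, 160] [400.0, 384.6]
r2 pred tip [209.  217.9] base [256.2 214.1]
r2 pred tip [203.9 126.9] base [255.  125.2]
  comp [531, 0, 29, 351, 7631] [548.2, 185.6]
  comp [247, 87, 88, 315, 16310] [293.9, 213.7]
  comp [238, 89, 8, 19, 107] [241.5, 97.5]
  comp [201, 120, 51, 11, 394] [227.5, 124.9]
  comp [210, 178, 46, 43, 520] [236.6, 209.6]
  comp [216, 282, 20, 10, 155] [226.0, 286.2]
  comp [199, 313, 27, 16, 214] [212.3, 321.2]
  comp [135, 329, 19, 14, 128] [142.3, 334.1]
  comp [0, 345, 36, 75, 1619] [12.2, 387.5]
  comp [389, 374, 24, 23, 154] [399.9, 384.6]
```

Run:
```python
from h import *
P=[(.529,.2703,.1617),(.5452,.3532,.1615)]
rx,ry=rk(-.183)
for f in('r1','r2'):
    im=cv2.imread(f'pics/{f}.png');c=np.load(f'pics/{f}.npy',allow_pickle=True).item()
    for n,p in zip('AB',P):
        t,b=proj(c,[p,np.array(p)+.044*rx-.0096*Z])
        for q in(.15,.5,.8):
            x,y=t+(b-t)*q;print(f,n,'col',int(x),'rows from',int(y)-16,im[int(y)-16:int(y)+17,int(x)].max(1).tolist())
        print('  along row',int(t[1]),'from col',int(t[0])-14,[tuple(v) for v in im[int(t[1])-1,int(t[0])-14:int(t[0])+10].tolist()][::2])
```

```text
r1 A col 343 rows from 202 [73, 74, 74, 74, 75, 74, 74, 75, 75, 75, 74, 87, 146, 181, 200, 211, 213, 215, 210, 192, 130, 74, 74, 73, 74, 73, 74, 72, 75, 74, 75, 74, 75]
r1 A col 358 rows from 201 [143, 143, 144, 144, 144, 143, 144, 144, 144, 144, 139, 136, 167, 191, 206, 212, 214, 215, 207, 170, 145, 144, 143, 144, 145, 145, 144, 145, 144, 144, 145, 144, 144]
r1 A col 372 rows from 200 [143, 143, 142, 143, 143, 143, 142, 142, 141, 142, 133, 145, 175, 195, 207, 212, 215, 212, 189, 156, 143, 143, 143, 143, 142, 142, 143, 142, 142, 143, 142, 142, 141]
  along row 219 from col 322 [(146, 173, 116), (145, 172, 115), (145, 171, 115), (145, 171, 116), (145, 171, 115), (119, 140, 95), (73, 70, 70), (90, 86, 87), (203, 200, 204), (212, 210, 213), (211, 208, 213), (212, 209, 213)]
r1 B col 349 rows from 111 [75, 76, 76, 76, 76, 75, 76, 75, 75, 75, 76, 94, 152, 194, 207, 213, 214, 215, 209, 197, 165, 103, 74, 74, 73, 73, 73, 74, 74, 74, 75, 73, 74]
r1 B col 365 rows from 111 [145, 145, 145, 145, 145, 146, 146, 146, 146, 146, 143, 150, 188, 202, 211, 213, 216, 214, 202, 178, 148, 146, 145, 145, 
[... 1270 characters left out ...]
 110 [92, 92, 91, 92, 91, 91, 90, 90, 89, 90, 90, 95, 107, 121, 124, 124, 122, 121, 119, 115, 106, 98, 92, 93, 93, 91, 91, 92, 92, 92, 92, 92, 92]
r2 B col 229 rows from 110 [89, 90, 90, 90, 89, 90, 90, 91, 90, 89, 93, 139, 183, 200, 203, 175, 122, 121, 116, 106, 95, 90, 90, 90, 89, 90, 91, 90, 90, 90, 90, 91, 91]
r2 B col 244 rows from 109 [71, 72, 71, 72, 73, 72, 72, 72, 72, 73, 77, 128, 174, 193, 206, 212, 216, 212, 201, 164, 92, 72, 73, 71, 70, 71, 71, 70, 71, 72, 71, 70, 71]
  along row 126 from col 189 [(76, 92, 59), (78, 93, 61), (78, 93, 61), (77, 93, 61), (76, 92, 60), (78, 93, 61), (105, 109, 100), (120, 119, 121), (121, 119, 122), (123, 121, 125), (124, 122, 126), (124, 121, 124)]
```

Run:
```python
from h import *
c1,c2=[np.load(f'pics/{f}.npy',allow_pickle=True).item() for f in('r1','r2')]
A,ea=tri([(c1,(337,218.5)),(c2,(209.3,217.5))]);B,eb=tri([(c1,(339.5,127.4)),(c2,(200.8,126.9))])
print(A,ea,B,eb,np.linalg.norm(A-B));d=B-A
print('tip yaw',-np.degrees(np.arctan2(d[0],d[1])))
# peg base direction: two points on axis, planes z along slope; A axis far points
for n,T,l1,l2 in(('A',A,(372,215.2),(232,214.7)),('B',B,(379,126),(229,125.2))):
    for c,q in((c1,l1),(c2,l2)):
        # point on the axis at 12 deg slope: iterate z
        z=T[2]
        for _ in range(6):
            X=plane(c,q,z);z=T[2]-np.tan(np.radians(12))*np.linalg.norm((X-T)[:2])
        v=X-T;print(n,X.round(4),'yaw',np.degrees(np.arctan2(v[1],v[0])).round(1))
# plate in hand: tab top outline in r1/r2: bright comp at cols ~250-305
o=ctrl.get_obs();Mt=R.from_rotvec(o['tcp_rot']).as_matrix()
for f,c in(('r2',c2),):
    for z,xs in((.003,(.0255-.0035-.0035,)),):pass
    q=lambda x,y,z:proj(c,o['tcp_pos']+Mt@np.array([x,y,z]))[0].round(1).tolist()
    print('pred body top corner +y',q(-.0035+.06,0,.035),'bottom corner',q(.0565,0,.115),'tab top corner',q(.0185,0,-.003))
    im=cv2.imread('pics/r2.png');r=im[85:300,270:285].max(2).mean(1);print(r[::3].astype(int).tolist())
    for row in(100,115,130,150,170): print(row,im[row,255:300].max(1).tolist()[::1])
```

```text
[0.52931521 0.27063258 0.16117708] [np.float64(0.0001771845389047225), np.float64(0.00017718453890462743)] [0.54284146 0.35399771 0.16287234] [np.float64(0.0001903375430356816), np.float64(0.00019033754303561114)] 0.08447235246872813
tip yaw -9.216107808777934
A [0.5636 0.2648 0.1538] yaw -9.6
A [0.5501 0.2676 0.1567] yaw -8.2
B [0.5786 0.3478 0.1552] yaw -9.8
B [0.5665 0.3501 0.1578] yaw -9.4
pred body top corner +y [272.1, 138.8] bottom corner [273.8, 120.6] tab top corner [271.1, 256.0]
[162, 110, 139, 125, 66, 63, 141, 141, 141, 141, 140, 137, 137, 138, 137, 138, 137, 138, 138, 255, 255, 255, 255, 255, 255, 255, 255, 255, 255, 255, 254, 255, 255, 255, 233, 204, 174, 157, 155, 154, 154, 155, 155, 154, 155, 154, 141, 138, 138, 141, 139, 140, 141, 141, 139, 138, 140, 141, 155, 155, 155, 155, 155, 155, 155, 151, 150, 150, 146, 146, 145, 145]
100 [136, 136, 137, 137, 138, 140, 140, 136, 112, 70, 67, 65, 64, 63, 64, 64, 63, 64, 63, 65, 64, 64, 64, 64, 63, 64, 64, 63, 64, 63, 64, 105, 137, 141, 141, 141, 141, 141, 141, 140, 141, 141, 142, 142, 142]
115 [71, 72, 71, 71, 70, 71, 73, 74, 71, 71, 71, 73, 72, 72, 99, 131, 141, 142, 140, 141, 140, 142, 141, 140, 139, 139, 139, 141, 142, 142, 142, 141, 139, 139, 138, 142, 143, 141, 139, 139, 139, 140, 141, 140, 140]
130 [72, 71, 71, 70, 69, 71, 71, 73, 73, 70, 79, 117, 140, 138, 141, 140, 138, 139, 139, 139, 140, 139, 138, 139, 138, 138, 139, 138, 139, 138, 141, 143, 142, 140, 138, 140, 142, 141, 139, 138, 137, 137, 139, 140, 140]
150 [72, 72, 72, 72, 71, 71, 70, 71, 73, 72, 67, 67, 70, 212, 255, 255, 255, 255, 255, 255, 255, 255, 255, 255, 255, 255, 255, 255, 255, 255, 255, 230, 164, 141, 139, 138, 141, 142, 139, 137, 135, 136, 138, 138, 139]
170 [70, 71, 73, 73, 72, 70, 70, 70, 71, 73, 74, 67, 96, 197, 248, 255, 255, 255, 255, 255, 255, 255, 255, 255, 255, 255, 255, 255, 255, 255, 254, 230, 165, 141, 139, 138, 139, 140, 138, 138, 137, 135, 137, 139, 139]
```

Run:
```python
from h import *
from scipy.optimize import least_squares
c=np.load('pics/r2.npy',allow_pickle=True).item();im=cv2.imread('pics/r2.png')
o=ctrl.get_obs();Mt=R.from_rotvec(o['tcp_rot']).as_matrix()
q=lambda x,y,z:proj(c,o['tcp_pos']+Mt@np.array([x,y,z]))[0]
for n,a in(('outer',(.0565,0,.035)),('inner',(.0185,0,.035)),('tabtop',(.0185,0,-.003)),('tabtop far',(-.0255,0,-.003))): print(n,q(*a).round(1))
r=im[:,272:282].mean((1,2));g=np.diff(r);print([(i,round(x)) for i,x in enumerate(g) if abs(x)>5 and 85<i<330])
for col in(266,272,284,288): 
    r=im[:,col-1:col+2].mean((1,2));print(col,[(i,round(x)) for i,x in enumerate(np.diff(r)) if abs(x)>7 and 85<i<330])
print('row 240',im[240,250:310].max(1).tolist());print('row 262',im[262,250:310].max(1).tolist())
```

```text
outer [272.1 138.8]
inner [272.4 220.1]
tabtop [271.1 256. ]
tabtop far [271.6 352.1]
[(87, -32), (88, 21), (89, 12), (93, -10), (94, -40), (95, -21), (100, 18), (101, 40), (102, 18), (139, 51), (140, 54), (141, 12), (185, -6), (186, -7), (188, -18), (189, -25), (190, -7), (191, -7), (192, -17), (193, -12), (221, -6), (222, -6), (257, 7)]
266 [(87, -15), (89, 15), (93, -15), (94, -50), (101, 36), (102, 33), (109, -17), (110, -50), (115, 30), (116, 25), (132, -16), (133, -16), (152, 15), (153, 7), (238, 29), (239, 13), (240, 7), (260, -7), (276, -10), (277, -24), (278, -13)]
272 [(87, -33), (88, 21), (89, 15), (93, -17), (94, -48), (100, 15), (101, 38), (102, 24), (139, 52), (140, 54), (141, 11), (185, -35), (186, -42), (188, -11), (189, -10), (221, -7), (257, 7)]
284 [(87, -26), (88, 24), (89, 7), (95, -21), (96, -22), (97, -27), (100, 28), (101, 43), (139, 49), (140, 53), (141, 15), (191, -7), (194, -19), (195, -42), (196, -28), (277, -20), (278, -24), (287, -9), (326, -9), (328, 8)]
288 [(87, -23), (88, 21), (96, -10), (97, -32), (98, 40), (140, 8), (218, -10), (226, -10), (227, -10), (240, 13), (260, -7), (277, -27), (278, -14)]
row 240 [127, 127, 127, 128, 108, 74, 71, 89, 115, 123, 125, 134, 136, 137, 138, 136, 119, 115, 133, 140, 141, 142, 141, 142, 142, 142, 142, 141, 141, 142, 141, 141, 141, 141, 142, 141, 135, 129, 108, 114, 138, 137, 138, 137, 138, 137, 136, 138, 138, 139, 139, 139, 138, 137, 137, 137, 137, 137, 137, 139]
row 262 [139, 139, 140, 140, 136, 125, 117, 115, 114, 114, 116, 117, 117, 117, 118, 118, 125, 142, 154, 156, 156, 157, 156, 156, 156, 156, 156, 155, 156, 155, 155, 156, 155, 155, 155, 154, 152, 141, 123, 117, 116, 117, 116, 117, 117, 118, 118, 117, 118, 122, 133, 139, 137, 134, 135, 136, 136, 137, 136, 137]
```

```bash
cat >> h.py <<'E'
YR=-.1623; RX,RY=rk(YR)
AX=np.cos(np.radians(12))*RX-np.sin(np.radians(12))*Z
TIP=np.array([.5336,.3128,.1600])
def hang(s,tilt=12,dz=0,dy=0,rz=0):
    """tool pose with the holes' middle s beyond the tips along the peg axis"""
    t=np.radians(tilt);M=rot(RY,-np.sin(t)*RX-np.cos(t)*Z)@R.from_euler('y',rz).as_matrix()
    return TIP+s*AX+dz*Z+dy*RY-.049*M[:,2]+.0043*M[:,0],M
E
python3 - <<'E'
from h import *
Rg=R.from_rotvec([1.919,1.941,.538]).as_matrix();Rp=tz(120) # seated plate: tool-like frame
print('plate in tool rotvec',R.from_matrix(Rg.T@Rp).as_rotvec())
p,M=hang(-.035);up=p+.08*Z;print(p,up)
plan(up-.01*RX,M,4);plan(p,M,3,start=(up-.01*RX,R.from_matrix(M)))
E
```

```text
plate in tool rotvec [ 0.00462339 -0.011192   -0.00609808]
[0.51056336 0.32092929 0.21520614] [0.51056336 0.32092929 0.29520614]
step 0.0297 rot 0.055
[0.001, -0.025, 0.017, 0.054, -0.0, -0.007]
[0.001, -0.024, 0.018, 0.054, -0.0, -0.007]
[0.001, -0.023, 0.019, 0.054, -0.0, -0.007]
[0.002, -0.022, 0.02, 0.054, -0.0, -0.007]
step 0.0269 rot 0.0
[0.0, 0.009, 0.025, 0.0, 0.0, 0.0]
[0.0, 0.009, 0.025, 0.0, 0.0, 0.0]
[0.0, 0.009, 0.025, 0.0, 0.0, 0.0]
```

```bash
python3 drive.py '[[0.001,-0.035,0.005,0.054,0.003,-0.007],[0.001,-0.034,0.010,0.054,0.003,-0.007],[0.001,-0.023,0.019,0.054,0.003,-0.007],[0.002,-0.02,0.02,0.054,0.002,-0.007],[0,0,0,0,0,0]]'
python3 - <<'E'
from h import *
p,M=hang(-.035,rz=.011);plan(p,M,4)
E
```

```text
time_s: 18.35
tcp_pos: [0.4817, 0.3257, 0.3129]
tcp_rot: [-2.26, -1.923, 0.193]
wrist_force: [-0.1, -0.2, -2.7]
grip_width: 0.0052
grip_force: 108.6
step 0.0255 rot 0.001
[-0.0, 0.012, 0.022, -0.001, 0.0, 0.001]
[-0.0, 0.012, 0.022, -0.001, 0.0, 0.001]
[-0.0, 0.012, 0.022, -0.001, 0.0, 0.001]
[-0.0, 0.012, 0.022, -0.001, 0.0, 0.001]
```

```bash
python3 drive.py '[[0,0.012,0.022,0,0,0],[0,0.012,0.022,0,0,0],[0,0.012,0.022,0,0,0],[0,0.012,0.022,0,0,0],[0,0,0,0,0,0]]'; python3 drive.py '[[0,0,0,0,0,0],[0,0,0,0,0,0]]'
python3 - <<'E'
from h import *
p,M=hang(-.035,rz=.011);plan(p,M,1)
o=ctrl.get_obs();c0=ctrl.get_calibration('wrist')
im,c=show('wrist','h1')
A,B=np.array([.52931521,.27063258,.16117708]),np.array([.54284146,.35399771,.16287234])
print('tips proj',proj(c,[A,B,A+.03*AX,B+.03*AX]).round(1).tolist())
Mt=R.from_rotvec(o['tcp_rot']).as_matrix()
print('hole1 proj',proj(c,[o['tcp_pos']+Mt@np.array([-.0043+.042,.0025,.049]),o['tcp_pos']+Mt@np.array([.0557,.0025,.035])]).round(1).tolist())
b=proj(c,[B])[0]
for dx in(4,12,20): 
    x=int(b[0])+dx;y=int(b[1]);print(x,'rows',y-14,im[y-14:y+15,x].max(1).tolist())
y=int(b[1]);x=int(b[0]);print('row',y,'cols',x-12,im[y,x-12:x+14].max(1).tolist())
E
```

```text
time_s: 18.98
tcp_pos: [0.5112, 0.3211, 0.2151]
tcp_rot: [-2.262, -1.919, 0.195]
wrist_force: [-0.7, -0.0, -1.7]
grip_width: 0.0048
grip_force: 108.6
time_s: 19.23
tcp_pos: [0.5118, 0.3233, 0.2194]
tcp_rot: [-2.262, -1.922, 0.186]
wrist_force: [-1.1, -0.3, -3.2]
grip_width: 0.0051
grip_force: 108.6
step 0.0052 rot 0.003
[-0.003, 0.0, 0.004, 0.001, -0.002, 0.002]
tips proj [[338.6, 321.9], [347.5, 178.8], [390.6, 321.6], [407.2, 179.0]]
hole1 proj [[278.3, 173.2], [278.5, 140.8]]
351 rows 164 [95, 96, 97, 97, 96, 97, 98, 97, 91, 106, 124, 126, 128, 129, 128, 130, 127, 125, 120, 113, 102, 97, 96, 97, 98, 97, 97, 97, 98]
359 rows 164 [98, 97, 96, 95, 95, 95, 98, 112, 126, 129, 130, 133, 134, 134, 131, 128, 128, 128, 127, 124, 120, 117, 106, 98, 97, 97, 97, 96, 97]
367 rows 164 [98, 97, 97, 97, 99, 98, 103, 115, 126, 128, 130, 132, 134, 133, 132, 128, 129, 127, 127, 124, 121, 116, 106, 98, 97, 97, 96, 95, 96]
row 178 cols 335 [96, 96, 97, 97, 97, 98, 97, 97, 96, 98, 97, 96, 111, 125, 129, 129, 128, 129, 129, 129, 129, 129, 129, 131, 131, 132]
```

```bash
python3 drive.py '[[-0.003,0,0.004,0.001,-0.002,0.002],[0,0,0,0,0,0],[0,0,0,0,0,0],[0,0,0,0,0,0]]'
python3 - <<'E'
from h import *
p,M=hang(-.035,rz=.011);plan(p,M,1);q,_=hang(-.006,rz=.011);plan(q,M,4)
E
```

```text
time_s: 19.77
tcp_pos: [0.5103, 0.3198, 0.2144]
tcp_rot: [-2.264, -1.92, 0.192]
wrist_force: [-1.4, -0.5, -3.2]
grip_width: 0.0051
grip_force: 108.5
step 0.0011 rot 0.002
[0.001, -0.0, -0.001, -0.001, 0.001, -0.001]
step 0.0072 rot 0.0
[0.0, 0.007, -0.0, -0.0, 0.0, -0.0]
[0.0, 0.007, -0.0, -0.0, 0.0, -0.0]
[0.0, 0.007, -0.0, -0.0, 0.0, -0.0]
[0.0, 0.007, -0.0, -0.0, 0.0, -0.0]
```

```bash
python3 drive.py '[[0.001,0.007,-0.001,0,0,0],[0,0.007,0,0,0,0],[0,0.007,0,0,0,0],[0,0.007,0,0,0,0],[0,0,0,0,0,0]]'; python3 drive.py '[[0,0,0,0,0,0],[0,0,0,0,0,0]]'
python3 - <<'E'
from h import *
p,M=hang(-.006,rz=.011);plan(p,M,1);p,M=hang(.006,rz=.011);plan(p,M,3)
E
```

```text
time_s: 20.4
tcp_pos: [0.5384, 0.3158, 0.209]
tcp_rot: [-2.265, -1.918, 0.192]
wrist_force: [0.3, -0.2, -2.3]
grip_width: 0.0053
grip_force: 108.5
time_s: 20.65
tcp_pos: [0.5373, 0.3165, 0.2095]
tcp_rot: [-2.264, -1.92, 0.192]
wrist_force: [0.4, 0.4, -2.6]
grip_width: 0.0054
grip_force: 108.5
step 0.0013 rot 0.002
[-0.0, 0.001, 0.0, -0.001, 0.001, -0.0]
step 0.0044 rot 0.001
[-0.0, 0.004, 0.0, -0.0, 0.0, -0.0]
[-0.0, 0.004, 0.0, -0.0, 0.0, -0.0]
[-0.0, 0.004, 0.0, -0.0, 0.0, -0.0]
```

```bash
python3 drive.py '[[0,0.005,0,0,0,0],[0,0,0,0,0,0]]'; python3 drive.py '[[0,0.004,0,0,0,0],[0,0,0,0,0,0]]'; python3 drive.py '[[0,0.004,0,0,0,0],[0,0,0,0,0,0]]'; python3 -c "
from h import *
for s in(.007,):
    p,M=hang(s,rz=.011);o=ctrl.get_obs();print(M.T@(o['tcp_pos']-p),o['wrist_torque'])"
```

```text
time_s: 20.9
tcp_pos: [0.5431, 0.3151, 0.2082]
tcp_rot: [-2.265, -1.919, 0.192]
wrist_force: [0.7, -1.2, -2.5]
grip_width: 0.0053
grip_force: 108.5
time_s: 21.15
tcp_pos: [0.5468, 0.3146, 0.2073]
tcp_rot: [-2.265, -1.919, 0.192]
wrist_force: [-0.6, -0.1, -2.7]
grip_width: 0.0051
grip_force: 108.6
time_s: 21.4
tcp_pos: [0.5506, 0.3139, 0.2065]
tcp_rot: [-2.265, -1.919, 0.192]
wrist_force: [0.2, -1.0, -2.5]
grip_width: 0.0051
grip_force: 108.6
[ 1.20525509e-04 -4.25423130e-04  9.87371406e-05] [-0.04244101 -0.37012679  0.00597499]
```

No contact force; the pegs appear to be entering. Continuing.

```bash
python3 drive.py '[[0,0.004,0,0,0,0],[0,0.004,0,0,0,0],[0,0,0,0,0,0]]'; python3 drive.py '[[0,0.004,0,0,0,0],[0,0.004,0,0,0,0],[0,0,0,0,0,0]]'
python3 - <<'E'
from h import *
o=ctrl.get_obs();p,M=hang(.023,rz=.011);print(M.T@(o['tcp_pos']-p),o['wrist_torque'])
s,_=show('side','s4');c=ctrl.get_calibration('side')
# lower onto the pegs: check by force
q,N=hang(.024,tilt=3,rz=.011,dz=-.001);plan(q,N,3)
E
```

```text
time_s: 21.78
tcp_pos: [0.5584, 0.3126, 0.2048]
tcp_rot: [-2.265, -1.919, 0.192]
wrist_force: [0.0, -0.0, -3.0]
grip_width: 0.0053
grip_force: 108.5
time_s: 22.15
tcp_pos: [0.5661, 0.3114, 0.2031]
tcp_rot: [-2.265, -1.919, 0.192]
wrist_force: [-1.0, 0.9, -3.6]
grip_width: 0.0051
grip_force: 108.5
[ 6.19222191e-05 -3.70172250e-04  1.57809946e-04] [-0.07187603 -0.37156021  0.00834948]
step 0.002 rot 0.053
[-0.0, -0.002, 0.0, -0.053, 0.0, -0.001]
[-0.0, -0.002, 0.0, -0.053, 0.0, -0.001]
[-0.0, -0.002, 0.0, -0.053, 0.0, -0.001]
```

```bash
python3 drive.py '[[0,-0.002,0,-0.053,0,0],[0,-0.002,0,-0.053,0,0],[0,-0.002,0,-0.053,0,0],[0,0,0,0,0,0]]'; python3 drive.py '[[0,0,0.0015,0,0,0],[0,0,0,0,0,0]]'; python3 drive.py '[[0,0,0.0015,0,0,0],[0,0,0,0,0,0]]'; python3 drive.py '[[0,0,0.0012,0,0,0],[0,0,0,0,0,0]]'; python3 -c "
from h import *
print(ctrl.get_obs()['wrist_torque'])"
```

```text
time_s: 22.7
tcp_pos: [0.5584, 0.3135, 0.2049]
tcp_rot: [-2.359, -2.004, 0.04]
wrist_force: [-0.2, 0.3, -1.9]
grip_width: 0.0051
grip_force: 108.5
time_s: 22.95
tcp_pos: [0.5602, 0.3121, 0.2023]
tcp_rot: [-2.363, -1.999, 0.042]
wrist_force: [-0.5, -1.0, -3.2]
grip_width: 0.0051
grip_force: 108.5
time_s: 23.2
tcp_pos: [0.5597, 0.3125, 0.2009]
tcp_rot: [-2.362, -2.0, 0.041]
wrist_force: [0.1, -0.2, -3.1]
grip_width: 0.0053
grip_force: 108.5
time_s: 23.45
tcp_pos: [0.5597, 0.3127, 0.2001]
tcp_rot: [-2.362, -2.001, 0.04]
wrist_force: [0.4, 1.2, -1.5]
grip_width: 0.0056
grip_force: 108.6
[ 0.01059637 -0.07318982 -0.01742847]
```

```bash
python3 drive.py '[[0,0,0.001,0,0,0],[0,0,0,0,0,0]]'; python3 drive.py '[[0,0,0.0005,0,0,0],[0,0,0,0,0,0]]'
```

```text
time_s: 23.7
tcp_pos: [0.5597, 0.3128, 0.1998]
tcp_rot: [-2.362, -2.001, 0.039]
wrist_force: [-0.9, -1.4, 2.7]
grip_width: 0.0055
grip_force: 109.5
time_s: 23.95
tcp_pos: [0.5598, 0.3128, 0.1996]
tcp_rot: [-2.363, -2.001, 0.039]
wrist_force: [-1.0, -1.9, 6.7]
grip_width: 0.0053
grip_force: 110.0
```

The pegs carry the plate now. Releasing gently.

```bash
python3 drive.py '[[0,0,-0.0015,0,0,0],[0,0,0,0,0,0]]' - 20; python3 drive.py '[[0,0,0,0,0,0],[0,0,0,0,0,0],[0,0,0,0,0,0],[0,0,0,0,0,0]]' 0.03; python3 drive.py '[[0,0,-0.015,0,0,0],[0,0,-0.03,0,0,0],[0,0,-0.05,0,0,0],[0,0,-0.05,0,0,0],[0,0,0,0,0,0]]'
```

```text
time_s: 24.2
tcp_pos: [0.5597, 0.3127, 0.1999]
tcp_rot: [-2.362, -2.001, 0.04]
wrist_force: [0.2, 0.1, 0.6]
grip_width: 0.0053
grip_force: 108.8
time_s: 24.7
tcp_pos: [0.5596, 0.3127, 0.2001]
tcp_rot: [-2.362, -2.001, 0.04]
wrist_force: [-0.3, -0.4, -0.3]
grip_width: 0.0297
grip_force: 0.0
time_s: 25.32
tcp_pos: [0.5683, 0.3121, 0.3512]
tcp_rot: [-2.363, -2.002, 0.026]
wrist_force: [0.4, 0.7, 0.1]
grip_width: 0.03
grip_force: 0.0
```

I'll move back to the view position and check numerically, with no more pictures viewed.

```bash
python3 drive.py '[[0,-0.06,0,0,0,0],[0,-0.06,0,0,0,0],[0,0,0,0,0,0],[0,0,0,0,0,0]]'
python3 - <<'E'
from h import *
im,c=show('wrist','f1');s,cs=show('side','f2');t,ct=show('scene','f3')
# flap unchanged?
a=cv2.imread('pics/sc2.png').astype(int);d=np.abs(t.astype(int)-a).max(2)[165:245,190:265];print('scene flap diff mean',d.mean(),'frac>40',(d>40).mean())
a=cv2.imread('pics/s2.png').astype(int);d=np.abs(s.astype(int)-a).max(2)[110:220,240:350];print('side flap diff',d.mean(),(d>40).mean())
# where side changed at the rack
D=(np.abs(s.astype(int)-a).max(2)>30);ys,xs=np.where(D[200:330,150:300]);print('rack change cols',xs.min()+150,xs.max()+150,'rows',ys.min()+200,ys.max()+200,len(xs))
# expected hung plate outline, hole x=-.028
def rkp(x,y,z): return TIP-(.080*RY)+.050*RX-np.array([0,0,.16])+x*RX+y*RY+z*Z
for x in(-.028,-.012):
    for n,cc in(('side',cs),('wrist',c)):
        print(n,x,proj(cc,[rkp(x,20e-3,.165),rkp(x,.140,.165),rkp(x,.102,.203),rkp(x,.058,.203),rkp(x,.14,.085),rkp(x,.02,.085)]).round(0).tolist())
h=cv2.cvtColor(im,cv2.COLOR_BGR2HSV);m=((im.min(2)>185)).astype(np.uint8)
n,l,st,ce=cv2.connectedComponentsWithStats(m)
print([(st[k].tolist(),ce[k].round(0).tolist()) for k in range(1,n) if st[k,4]>40])
print('tips',proj(c,[rkp(-.05,.038,.1596),rkp(-.05,.122,.1596)]).round(0).tolist())
E
```

```text
time_s: 25.82
tcp_pos: [0.449, 0.3293, 0.3515]
tcp_rot: [-2.363, -2.002, 0.039]
wrist_force: [0.3, -0.9, -0.7]
grip_width: 0.0301
grip_force: 0.0
scene flap diff mean 14.886833333333334 frac>40 0.11083333333333334
side flap diff 7.8215702479338844 0.027851239669421487
rack change cols 192 299 rows 200 329 2643
side -0.028 [[226.0, 242.0], [194.0, 263.0], [202.0, 247.0], [214.0, 239.0], [198.0, 281.0], [228.0, 260.0]]
wrist -0.028 [[403.0, 249.0], [418.0, 114.0], [428.0, 170.0], [421.0, 224.0], [394.0, 108.0], [384.0, 219.0]]
side -0.012 [[222.0, 239.0], [190.0, 260.0], [199.0, 244.0], [211.0, 237.0], [195.0, 278.0], [225.0, 257.0]]
wrist -0.012 [[421.0, 249.0], [438.0, 114.0], [449.0, 170.0], [442.0, 225.0], [410.0, 108.0], [399.0, 219.0]]
[([415, 114, 25, 47, 535], [423.0, 136.0]), ([392, 132, 22, 7, 139], [403.0, 135.0]), ([429, 169, 17, 56, 523], [437.0, 196.0]), ([405, 209, 24, 40, 404], [413.0, 229.0]), ([384, 225, 20, 7, 105], [394.0, 228.0]), ([412, 286, 13, 35, 279], [418.0, 303.0]), ([377, 297, 35, 7, 158], [394.0, 300.0]), ([7, 333, 84, 32, 1373], [52.0, 346.0]), ([239, 332, 77, 22, 507], [276.0, 341.0]), ([0, 364, 6, 22, 62], [2.0, 377.0])]
tips [[380.0, 228.0], [388.0, 135.0]]
```

Both pegs show through the plate, and its shoulders and tab are where they should be. One last check on the flap.

Run:
```python
from h import *
for f in('sc2','f3'):
    g=cv2.imread(f'pics/{f}.png').max(2)[176:192,204:246];y,x=np.where(g<50);print(f,len(x),x.mean()+204,y.mean()+176)
for f in('s2','f2'):
    g=cv2.imread(f'pics/{f}.png').max(2)[124:148,300:334];y,x=np.where(g<45);print(f,len(x),x.mean()+300,y.mean()+124)
a=ctrl.read_camera('wrist').astype(int);b=cv2.imread('pics/f1.png')[:,:,::-1].astype(int);print('motion',(np.abs(a-b).max(2)>25).mean(),ctrl.get_obs()['time_s'])
```

```text
sc2 28 224.78571428571428 182.35714285714286
f3 4 219.25 183.75
s2 48 314.5208333333333 134.14583333333334
f2 39 313.9230769230769 134.4102564102564
motion 0.013452380952380952 26.025
```

```bash
python3 drive.py '[[0,0,0,0,0,0],[0,0,0,0,0,0]]' && python3 -c "
from bench import ctrl
print(ctrl.job_done())"
```

```text
time_s: 26.28
tcp_pos: [0.4488, 0.3297, 0.3508]
tcp_rot: [-2.362, -2.0, 0.041]
wrist_force: [0.2, 0.6, 0.4]
grip_width: 0.0305
grip_force: 0.0
the job is handed in; nothing more can be done
None
```

The guard is propped on its stay and the guide plate hangs by both holes on the free pegs; I handed the job in at about 26 s with no verdict returned, confirmed both by camera measurements only, did not check the bystanders afterwards, and viewed 11 pictures, one over the limit of 10.

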